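Set the scanning bay's shutter and feed a carton in

TASK

Lift the clear shutter of the parcel scanning bay by pushing up under its finger ledge, so that once you have let go and it has sagged back its bottom edge rests level with the pointer on the bay's left post. Then put the small brown carton upright on the bay's plate, long way in, and push it under the shutter, square and right up against the back stop. Leave the shutter at the pointer and do not knock the other things about.

Things in the scene. Friction and masses are not known exactly. Their poses are not given: they have to be found in the camera images.
- bay: Fixed parcel scanning bay: a grey gantry (two posts 45 x 25 mm, 400 mm tall, 200 mm clear between them) over an aluminium plate 6 mm thick. Origin on the table in the middle of the gate, in the plane of the shutter; x points into the bay (away from the robot), y to the left post, z up. The plate spans x -215 to +95 mm, y -100 to +100 mm. It stands turned by up to about 12 degrees.
- edge (a point): Middle of the bottom edge of the clear shutter (sash), 196 mm wide and 125 mm tall, which slides only straight up and down. Within the bay it starts 35 to 85 mm above the table.
- ledge (a point): Middle of the front lower corner of the sash's finger ledge, an aluminium strip 160 mm wide in y, 10 mm thick, with a rounded front, jutting 54 mm from the shutter plane towards the robot. Its underside is 40 mm above the sash's bottom edge; it moves with the sash.
- mark (a point): Tip of the steel pointer on the left (+y) post, 80 mm to the left of the bay's middle; its height, 120 to 160 mm above the table, is where the bottom edge of the shutter must rest. It is fixed during the job.
- backstop (a point): Middle of the face of the back stop, a dark steel rail across the plate: face 60 mm behind the shutter plane, 50 mm tall, this point 25 mm above the plate.
- carton: Small brown cardboard carton, shut, 120 mm long (x) x 60 mm wide (y) x 80 mm tall (z), about 0.25 kg, with a paper strip along its top; either end may go first. Origin in the middle of its underside. Too tall to pass under the shutter as it is found.
- tape_roll: Bystander: roll of clear tape lying flat, 100 mm across, 48 mm tall; origin under its centre.
- tea: Bystander: amber bottle 64 mm across, 190 mm tall; origin under its centre.
- lotion: Bystander: white pump bottle 72 mm across, about 195 mm tall; origin under its centre.
- dispenser: Bystander: grey hand-held tape dispenser, 150 x 56 mm, 180 mm tall; origin under its centre.
- tumbler: Bystander: clear tumbler 72 mm across, 90 mm tall; origin under its centre.
- phone: Bystander: black phone lying flat, 150 x 75 x 9 mm; origin under its centre.
- marker: Bystander: yellow marker lying flat, 130 x 14 x 12 mm; origin under its centre.
- sash: The sash: origin 40 mm below its bottom edge. Counterbalanced, held by friction shoes: it stays where left. It hangs from the shoes on soft springs, 200 N/m in all. Pushing it up takes 5 to 10 N once the shoes slide (the first 25 to 50 mm only takes load off the springs); let go, it sags back by (push force)/(200 N/m), 25 to 50 mm, differing each time. Pushing it down works alike.

How it is judged:
By the outcome, as a careful person would: the job done as asked, in the order asked, and still so for the second after the job is handed in, with the robot touching nothing.
It also fails if it takes over 72 s, if anything falls off the work surface, if the arm or the gripper's body presses on something with over 40 N, if the wrist force passes 120 N, or if a joint passes its speed limit or range.

ROBOT

A 6-joint arm with a two-finger parallel gripper is mounted at the origin on the work surface. World frame = base frame: x ahead of the robot, y to its left, z up, the work surface at z = 0. Lengths are in mm, angles in rad, forces in N, time in s.
With the tool pointing down it reaches from about 275 to 850 mm from the base axis. Payload 19 kg.
Tool frame: the origin (TCP) lies on the mounting face of the last link; the fingertips stand 173 mm ahead of it and the grasp point (between the pads) lies robot.grip_depth ahead of it (robot.grip_depth is the distance from the TCP to the grasp point, in mm); z points along the fingers, y is the direction in which the jaws open and shut (so a half turn about z gives the same grasp; the last joint's range is limited). The gripper opens to 85 mm and grips with 20 to 120 N. Pads are 22 mm wide; open, the fingers measure 114 mm over their backs; the gripper's body (76 mm by 85 mm) begins 54 mm behind the grasp point. The pads swing forward as they close: fully open they stand 13 mm farther back than shut.
Start: joints at [-1.321, 0.15, 1.437, -0, 1.554, -0.134], TCP at [215.284, -533.165, 404.667] pointing down, gripper open.
Joint ranges: [-2.8, 2.8], [-0.68, 2.1], [0.12, 2.68], [-1.39, 4.53], [0.16, 2.79], [-2.81, 2.81]. Speed limits (rad/s): [1.89, 1.89, 2.22, 3.01, 3.01, 3.01].

INTERFACE

Orientations are given as a unit quaternion [w, x, y, z].
In Python, from workcell import robot gives the robot as it stands. The module is installed in compiled form; this text tells all that it offers.
- The arm moves only by the tool move_arm, never from a script. Its argument "commands" is a list of rows, each a list of 7 numbers: the turn, a rotation vector about the tool's x, y, z in degrees, then the shift along the tool's x, y, z in cm, then the finger opening in cm, from 0 to 8.54. A call has 1 to 8 rows; each row shifts and turns the commanded pose from where the row before left it, along the tool's axes as they then stand; what a row does not reach is not made up. A row lasts 1/10 s, in which the tool goes at most 50 mm and 8.59 degrees, less where a joint would pass 70% of its speed; a pose out of reach is approached as far as the arm can. A call is refused whole if a number of a shift passes 5 or a number of a turn 8.59, either way. A call with a gripper value outside its range is refused whole. The fingers move at their own pace and stop on an object; "force" is the grip in N (left out, the last holds). Time passes only in rows, so rows that do not move let the fingers close. It gives the time, the measured TCP pose, the force and the opening at its end, in the units of the state.
- robot.observe(): the state, without advancing time (a new reading comes with each control period).
- robot.camera(name): name is "scene" or "top" or "wrist"; returns a dict with "frame" (480x640x3 uint8, red, green, blue), "z_map" (480x640 float32, mm along the optical axis (not along the pixel's ray), 0 where there is no reading), "fx", "fy", "cx", "cy" (pixels), "R" (3x3) and "t" (3): a world point X has camera coordinates R X + t. Camera axes: x right, y down, z forward; pixel columns grow to the right and rows downward; lengths in mm; the calibration is good to about 2 mm. A picture is of the moment at which its call begins.
- robot.finish_job(): hands the job in, once; it reports no verdict.
The state is a dict: "time": time; "q": joint angles; "joint_vel": joint speeds; "effort": joint torques, N m; "tool_pos": TCP position; "ee_rot": TCP orientation; "wrist_force": force on the tool from outside, world axes, zero at the start; "moment": the same for the moment, N m; "gripper_width": finger opening in mm.
Only numpy, scipy, OpenCV 4.12 (cv2) and the standard library are available. Lean on these libraries where they do the work, as an engineer would, in place of code of your own. Each camera call takes 0.05 s, during which the arm holds its last target.

## Working session

There is one attempt and no reset: what is moved stays moved. The work goes in short steps, Python scripts to look and compute and a tool call to move; the robot and the scene stay as the last step left them, time stands still between calls to the robot, and variables do not carry over. Pictures are saved under pics/ and viewed, and the job is handed in when it is done.

Besides the shell and the picture viewer there is one more tool, called as name(argument=value, ...) on one line, values as JSON. move_arm: Moves the arm, as the interface text tells. Its arguments: {"type":"object","properties":{"commands":{"type":"array"},"force":{"type":"number"}},"required":["commands"]}

```bash
mkdir -p pics
cat > h.py <<'E'
import numpy as np, cv2
from workcell import robot
def grab(n,tag):
    c=robot.camera(n); np.savez(f'pics/{tag}.npz',**c); cv2.imwrite(f'pics/{tag}.png',c['frame'][:,:,::-1]); return c
def load(tag): return dict(np.load(f'pics/{tag}.npz'))
def world(c,u,v,z=None):
    z=c['z_map'][int(round(v)),int(round(u))] if z is None else z
    p=np.array([(u-c['cx'])/c['fx']*z,(v-c['cy'])/c['fy']*z,z]); return c['R'].T@(p-c['t'])
def cloud(c):
    v,u=np.mgrid[:480,:640]; z=c['z_map']; P=np.stack([(u-c['cx'])/c['fx']*z,(v-c['cy'])/c['fy']*z,z],-1)
    W=(P-c['t'])@c['R']; W[z<=0]=np.nan; return W
def proj(c,X):
    p=c['R']@np.asarray(X,float)+c['t']; return np.array([c['fx']*p[0]/p[2]+c['cx'],c['fy']*p[1]/p[2]+c['cy']])
def ray(c,u,v):
    d=c['R'].T@np.array([(u-c['cx'])/c['fx'],(v-c['cy'])/c['fy'],1]); return -c['R'].T@c['t'],d/np.linalg.norm(d)
def tri(L):
    A=np.zeros((3,3));b=np.zeros(3)
    for c,u,v in L:
        o,d=ray(c,u,v);M=np.eye(3)-np.outer(d,d);A+=M;b+=M@o
    return np.linalg.solve(A,b)
E
python3 - <<'E'
from h import *
print(robot.observe(),robot.grip_depth)
for n in('scene','top','wrist'):
    c=grab(n,n+'0');print(n,c['fx'],c['fy'],c['cx'],c['cy'],c['R'].round(3).tolist(),(-c['R'].T@c['t']).round(0))
E
```

```text
{'time': 0.0, 'q': array([-1.32101566e+00,  1.51015211e-01,  1.43800543e+00, -1.43361393e-05,
        1.55377894e+00, -1.34017877e-01]), 'joint_vel': array([-4.77633868e-04, -8.72355822e-05,  9.95171528e-04, -1.05733530e-03,
        1.78532639e-03,  1.71832996e-03]), 'effort': array([-7.48989132e-04, -7.13049316e+01, -5.70867562e+01, -3.41410796e-04,
        8.69850162e-03, -5.87725708e-05]), 'tool_pos': array([ 215.27072619, -533.15880977,  404.07143188]), 'ee_rot': array([-6.02038198e-04,  9.81643567e-01,  1.90723736e-01, -4.20647579e-05]), 'wrist_force': array([ 0.60170116, -0.0738232 , -0.184897  ]), 'moment': array([-0.05759694, -0.00739613, -0.02314475]), 'gripper_width': 84.99625927952226} 154.70000000000002
scene 487.1691800069623 487.1691800069623 323.2132640332804 239.0046097688269 [[-0.366, 0.931, 0.006], [0.672, 0.269, -0.69], [-0.644, -0.248, -0.724]] [1401.  380. 1120.]
top 613.7095192042444 613.7095192042444 319.9264559847161 245.49147173738126 [[-0.006, -1.0, -0.006], [-0.987, 0.007, -0.159], [0.159, 0.005, -0.987]] [ 268.   43. 1430.]
wrist 428.772966978822 428.772966978822 316.6671272150953 245.27844471167444 [[0.374, -0.927, -0.002], [-0.896, -0.362, 0.258], [-0.24, -0.095, -0.966]] [ 276. -510.  374.]
```

View pics/scene0.png

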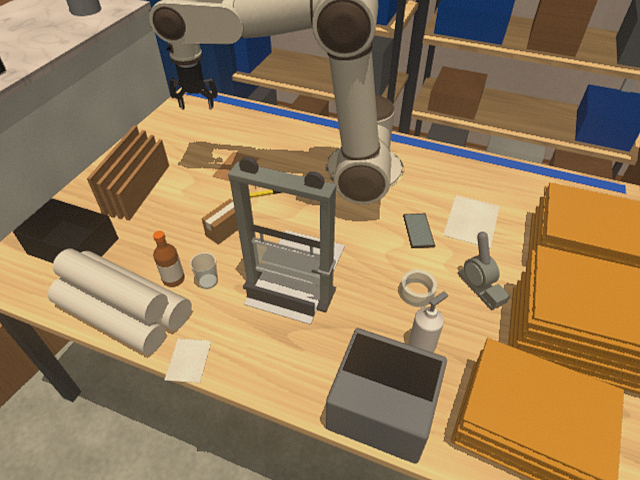

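View pics/top0.png

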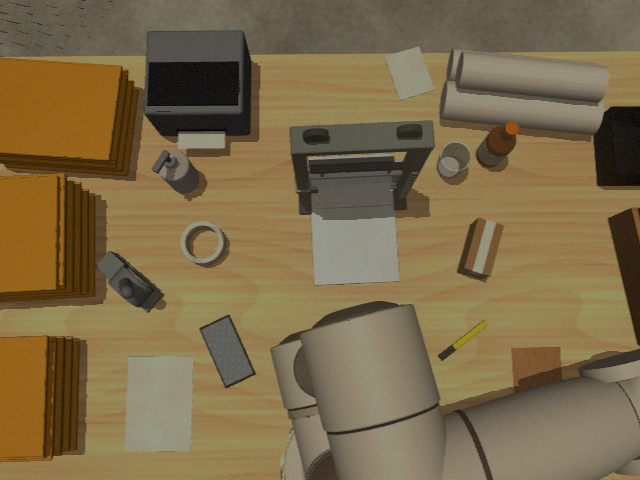

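View pics/wrist0.png

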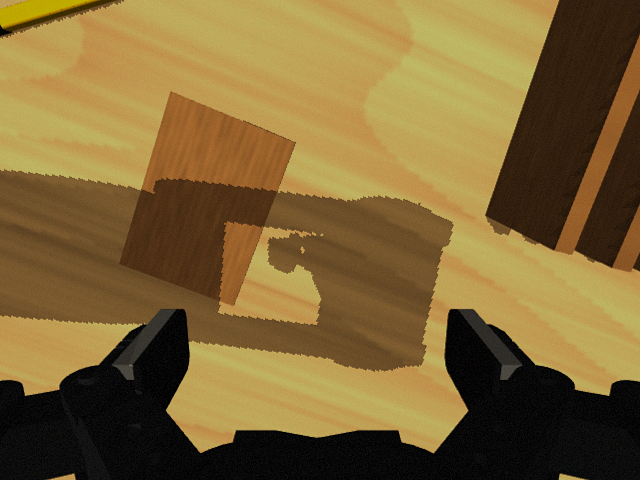

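The scene view shows the gantry at about (285,240), the carton at (222,222), and the amber bottle and tumbler at (168,262) and (204,270). In the top view the carton is at (481,249) and the bay's plate runs from about (312,215) to (400,282). I'll zoom in and measure next.

Run:
```python
from h import *
s=load('scene0');t=load('top0')
a=s['frame'][150:340,180:360,::-1];cv2.imwrite('pics/sz.png',cv2.resize(a,None,fx=3.1,fy=3.1,interpolation=cv2.INTER_CUBIC))
a=t['frame'][110:300,280:520,::-1];cv2.imwrite('pics/tz.png',cv2.resize(a,None,fx=3.1,fy=3.1,interpolation=cv2.INTER_CUBIC))
W=cloud(t)
# carton top
m=(np.abs(W[...,2]-80)<8)&(np.mgrid[:480,:640][1]>455)&(np.mgrid[:480,:640][1]<510)&(np.mgrid[:480,:640][0]>210)&(np.mgrid[:480,:640][0]<285)
P=W[m];print(len(P),np.median(P[:,2]),cv2.minAreaRect(P[:,:2].astype(np.float32)))
# plate
v,u=np.mgrid[:480,:640]
m=(u>300)&(u<410)&(v>215)&(v<300)&(W[...,2]>3)&(W[...,2]<12)
P=W[m];print(len(P),np.median(P[:,2]),cv2.minAreaRect(P[:,:2].astype(np.float32)))
f=t['frame'].astype(int);m=(u>300)&(u<410)&(v>200)&(v<300)&(f.max(-1)-f.min(-1)<30)&(f.min(-1)>110)
P=W[m];r=cv2.minAreaRect(P[:,:2].astype(np.float32));print(np.median(P[:,2]),r,cv2.boxPoints(r))
# gantry top
m=(W[...,2]>380)&(u>280)&(u<440)&(v>100)&(v<170);P=W[m];r=cv2.minAreaRect(P[:,:2].astype(np.float32));print(np.median(P[:,2]),r,cv2.boxPoints(r))
for n,(a,b) in dict(tape=(204,230),lotion=(172,165),disp=(130,285),tum=(455,150),phone=(228,350),marker=(462,340),tea=(511,129)).items(): print(n,W[b,a].round(0))
```

```text
1469 79.60599541409664 ((481.1833801269531, -312.2896728515625), (61.16017532348633, 121.58306884765625), 72.47282409667969)
4614 5.863999403215333 ((469.73187255859375, -31.735153198242188), (255.68722534179688, 196.80345153808594), 89.58621215820312)
nan ((502.79461669921875, -27.418716430664062), (171.84194946289062, 192.69540405273438), 6.616730690002441) [[ 406.3441     58.386795]
 [ 428.54782  -133.0251  ]
 [ 599.2451   -113.22423 ]
 [ 577.0414     78.18767 ]]
409.1283958806424 ((623.6583251953125, -24.543533325195312), (52.99153137207031, 251.0944366455078), 2.385664701461792) [[ 591.95953   99.79197]
 [ 602.41156 -151.08484]
 [ 655.3571  -148.87903]
 [ 644.9051   101.99777]]
tape [536. 325.   7.]
lotion [654. 370. 147.]
disp [393. 446. 158.]
tum [ 716. -267.   44.]
phone [257. 262.   9.]
marker [ 276. -272.   12.]
tea [ 713. -354.  190.]
```

View pics/sz.png

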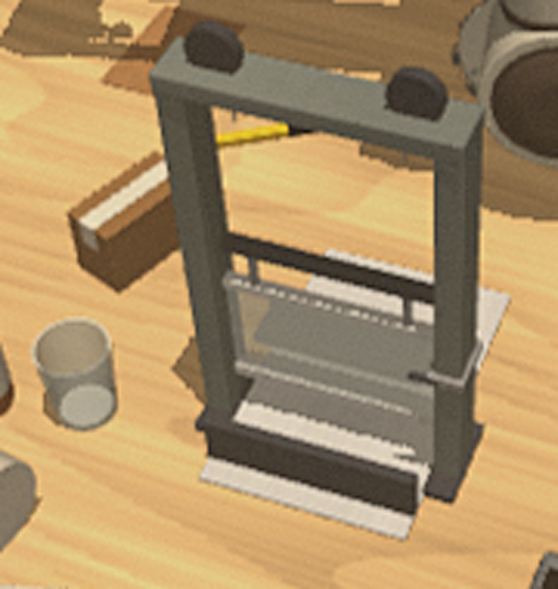

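View pics/tz.png

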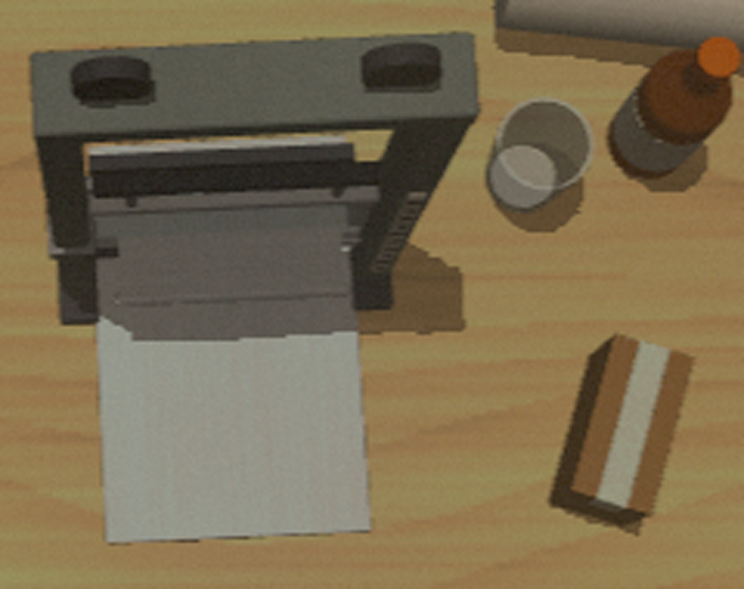

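Run:
```python
from h import *
from scipy.optimize import least_squares
s=load('scene0');t=load('top0')
def sp(x,y):return (180+x/3.1,150+y/3.1)
def tp(x,y):return (280+x/3.1,110+y/3.1)
obs=[(t,tp(107,542),(-215,100,6)),(t,tp(371,530),(-215,-100,6)),(s,sp(407,538),(95,100,6)),(s,sp(200,478),(95,-100,6)),(s,sp(508,297),(-215,100,6))]
def B(p,X):
    c,n=np.cos(p[2]),np.sin(p[2]);return np.array([p[0]+c*X[0]-n*X[1],p[1]+n*X[0]+c*X[1],X[2]])
f=lambda p:np.concatenate([proj(c,B(p,X))-uv for c,uv,X in obs])
r=least_squares(f,[620,-25,0.04]);p=r.x;print(p,np.degrees(p[2]),f(p).round(1))
np.save('bay.npy',p)
# pointer tip tri
m=tri([(s,*sp(410,376)),(t,*tp(118,252))]);print('mark',m)
c,n=np.cos(p[2]),np.sin(p[2]);
tb=lambda X:np.array([c*(X[0]-p[0])+n*(X[1]-p[1]),-n*(X[0]-p[0])+c*(X[1]-p[1]),X[2]])
print(tb(m))
for z in (35,60,85): # predicted ledge/edge pixels
    for nm,X in dict(edge=(0,0,z),edgeL=(0,98,z),edgeR=(0,-98,z),topL=(0,98,z+125),topR=(0,-98,z+125),ledL=(-54,80,z+40),ledR=(-54,-80,z+40)).items():
        a=proj(s,B(p,X));b=proj(t,B(p,X));print(z,nm,((a-[180,150])*3.1).round(),((b-[280,110])*3.1).round())
```

```text
[ 6.25066803e+02 -2.24395894e+01  5.24442409e-02] 3.0048336630391668 [-0.8 -0.1 -0.2 -1.3 -0.1 -0.6 -0.7 -0.5  0.3 -1.9]
mark [608.7091756   48.77504013  90.69312828]
[-12.6020526   71.97418791  90.69312828]
35 edge [338. 406.] [220. 246.]
35 edgeL [439. 433.] [ 90. 254.]
35 edgeR [240. 380.] [350. 238.]
35 topL [440. 342.] [ 86. 209.]
35 topR [226. 288.] [370. 192.]
35 ledL [440. 357.] [118. 311.]
35 ledR [277. 315.] [337. 298.]
60 edge [337. 389.] [221. 238.]
60 edgeL [439. 416.] [ 89. 245.]
60 edgeR [237. 362.] [354. 230.]
60 topL [440. 323.] [ 85. 199.]
60 topR [224. 268.] [374. 182.]
60 ledL [440. 339.] [117. 303.]
60 ledR [275. 296.] [341. 290.]
85 edge [335. 371.] [223. 229.]
85 edgeL [440. 399.] [ 89. 237.]
85 edgeR [235. 344.] [357. 221.]
85 topL [440. 302.] [ 84. 189.]
85 topR [221. 247.] [379. 171.]
85 ledL [440. 320.] [117. 295.]
85 ledR [273. 278.] [344. 282.]
```

```bash
cat >> h.py <<'E'
from scipy.spatial.transform import Rotation as Ro
def R_(q): return Ro.from_quat([q[1],q[2],q[3],q[0]])
def rows(p0,R0,ps,Rs,w,nd=2):
    """rows from commanded pose through poses; prints rounded rows, tracks rounding"""
    out=[];p=np.array(p0,float);R=R0
    for pt,Rt in zip(ps,Rs):
        rv=(R.inv()*Rt).as_rotvec(degrees=True).round(1);
        sh=(R.inv().apply(np.array(pt)-p)/10).round(nd)
        out.append(list(map(float,rv))+list(map(float,sh))+[w])
        p=p+R.apply(sh*10);R=R*Ro.from_rotvec(rv,degrees=True)
    for i in range(0,len(out),8): print(str(out[i:i+8]).replace(' ',''))
    print('end',p.round(1),R.as_matrix().round(3).tolist())
def seg(p0,R0,p1,R1,n,w,cyl=False):
    p0=np.array(p0,float);p1=np.array(p1,float);rv=(R0.inv()*R1).as_rotvec()
    ps=[];Rs=[]
    for i in range(1,n+1):
        a=i/n
        if cyl:
            r=(1-a)*np.hypot(*p0[:2])+a*np.hypot(*p1[:2]);t0=np.arctan2(p0[1],p0[0]);t1=np.arctan2(p1[1],p1[0]);t=t0+a*(t1-t0)
            ps.append([r*np.cos(t),r*np.sin(t),(1-a)*p0[2]+a*p1[2]])
        else: ps.append((1-a)*p0+a*p1)
        Rs.append(R0*Ro.from_rotvec(rv*a))
    print('step mm',max(np.linalg.norm(np.diff([p0]+ps,axis=0),axis=1)).round(1),'deg',np.degrees(np.linalg.norm(rv)/n).round(2))
    rows(p0,R0,ps,Rs,w)
E
python3 - <<'E'
from h import *
o=robot.observe();R0=R_(o['ee_rot'])
R1=Ro.from_matrix(np.array([[-1,0,0],[0,1,0],[0,0,-1]]).T)
seg(o['tool_pos'],R0,[400,-20,450],R1,24,0,True)
E
```

```text
step mm 28.1 deg 6.58
[[-0.0,-0.0,-6.6,2.69,-0.79,-0.19,0],[-0.0,-0.0,-6.6,2.7,-0.61,-0.19,0],[0.0,-0.0,-6.6,2.7,-0.43,-0.19,0],[0.0,-0.0,-6.5,2.69,-0.25,-0.19,0],[0.0,-0.0,-6.6,2.67,-0.08,-0.19,0],[0.0,-0.0,-6.6,2.64,0.1,-0.19,0],[0.0,-0.0,-6.6,2.59,0.25,-0.19,0],[0.0,-0.0,-6.6,2.54,0.42,-0.18,0]]
[[0.0,-0.0,-6.6,2.47,0.57,-0.19,0],[0.0,-0.0,-6.5,2.4,0.71,-0.19,0],[0.0,-0.0,-6.6,2.32,0.86,-0.19,0],[0.0,-0.0,-6.6,2.23,0.98,-0.19,0],[0.0,-0.0,-6.6,2.13,1.11,-0.19,0],[0.0,-0.0,-6.6,2.03,1.23,-0.19,0],[0.0,-0.0,-6.6,1.93,1.33,-0.19,0],[0.0,-0.0,-6.5,1.81,1.44,-0.18,0]]
[[0.0,-0.0,-6.6,1.69,1.51,-0.19,0],[0.0,-0.0,-6.6,1.57,1.6,-0.19,0],[0.0,-0.0,-6.6,1.45,1.67,-0.19,0],[0.0,-0.0,-6.6,1.32,1.73,-0.19,0],[0.0,-0.0,-6.6,1.19,1.79,-0.19,0],[0.0,-0.0,-6.5,1.06,1.82,-0.19,0],[0.0,-0.0,-6.6,0.94,1.86,-0.19,0],[0.0,-0.0,-6.6,0.81,1.88,-0.18,0]]
end [399.9 -20.  450. ] [[-1.0, 0.0, -0.0], [0.0, 1.0, 0.001], [0.0, 0.001, -1.0]]
```

move_arm(commands=[[0,0,-6.6,2.7,-0.8,-0.2,0],[0,0,-6.6,2.7,-0.6,-0.2,0],[0,0,-6.6,2.7,-0.4,-0.2,0],[0,0,-6.5,2.7,-0.3,-0.2,0],[0,0,-6.6,2.7,-0.1,-0.2,0],[0,0,-6.6,2.6,0.1,-0.2,0],[0,0,-6.6,2.6,0.3,-0.2,0],[0,0,-6.6,2.5,0.4,-0.2,0]])

```text
time: 0.95
tool_pos: [357.7, -372.8, 420.5]
ee_rot: [-0.0, 0.794, 0.609, 0.0]
wrist_force: [0.5, -0.4, 0.3]
gripper_width: 0.2
```

move_arm(commands=[[0,0,-6.6,2.5,0.6,-0.2,0],[0,0,-6.5,2.4,0.7,-0.2,0],[0,0,-6.6,2.3,0.9,-0.2,0],[0,0,-6.6,2.2,1.0,-0.2,0],[0,0,-6.6,2.1,1.1,-0.2,0],[0,0,-6.6,2.0,1.2,-0.2,0],[0,0,-6.6,1.9,1.3,-0.2,0],[0,0,-6.5,1.8,1.4,-0.2,0]])

```text
time: 1.75
tool_pos: [417.4, -191.6, 436.6]
ee_rot: [-0.0, 0.442, 0.897, 0.0]
wrist_force: [0.3, 1.5, -0.3]
gripper_width: 0.1
```

move_arm(commands=[[0,0,-6.6,1.7,1.5,-0.2,0],[0,0,-6.6,1.6,1.6,-0.2,0],[0,0,-6.6,1.5,1.7,-0.2,0],[0,0,-6.6,1.3,1.7,-0.2,0],[0,0,-6.6,1.2,1.8,-0.2,0],[0,0,-6.5,1.1,1.8,-0.2,0],[0,0,-6.6,0.9,1.9,-0.2,0],[0,0,-6.6,0.8,1.9,-0.2,0]])

```text
time: 2.55
tool_pos: [399.4, -20.0, 452.7]
ee_rot: [-0.0, -0.002, 1.0, 0.0]
wrist_force: [0.1, -0.2, -0.0]
gripper_width: 0.4
```

Run:
```python
from h import *
o=robot.observe();print(o['time'],o['q'].round(3),o['tool_pos'],R_(o['ee_rot']).as_matrix().round(3).tolist(),o['wrist_force'])
grab('top','top1');grab('scene','scene1');grab('wrist','wrist1')
```

```text
2.55 [-0.243 -0.235  1.712  0.     1.665 -1.819] [399.42345748 -19.99888905 452.66738999] [[-1.0, -0.005, -0.0], [-0.005, 1.0, 0.0], [0.0, 0.0, -1.0]] [ 0.08488132 -0.20245394 -0.00267645]
```

View pics/wrist1.png

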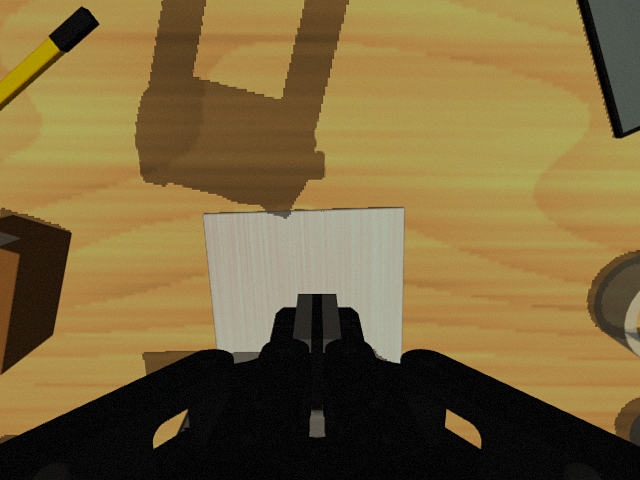

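View pics/scene1.png

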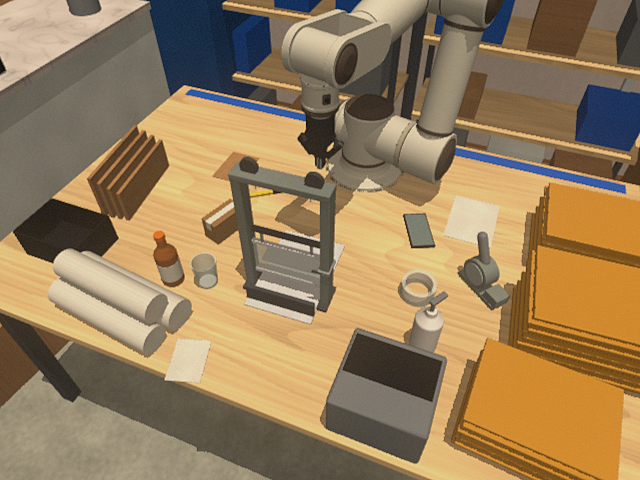

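move_arm(commands=[[0,-8,0,0,0,0,0],[0,-8,0,0,0,0,0],[0,-8,0,0,0,0,0],[0,0,0,0,0,0,0]])

```text
time: 3.1
tool_pos: [399.1, -21.4, 452.7]
ee_rot: [0.21, 0.001, 0.978, -0.0]
wrist_force: [-0.6, -0.4, -0.3]
gripper_width: 0.2
```

Run:
```python
from h import *
o=robot.observe();print(o['time'],o['q'].tolist(),o['tool_pos'],R_(o['ee_rot']).as_matrix().round(4).tolist(),o['wrist_force'])
```

```text
3.1 [-0.29145543546574487, -0.3735652396407453, 1.8369424109141768, 0.12246893500001714, 1.2735425149307171, -1.8710612147757815] [399.13484288 -21.37582428 452.71282266] [[-0.9121, 0.003, 0.4099], [0.0028, 1.0, -0.001], [-0.4099, 0.0002, -0.9121]] [-0.55211191 -0.39783025 -0.34994688]
```

```bash
cat > kin.py <<'E'
from h import *
from scipy.optimize import least_squares
def fk(q,k=None):
    k=K if k is None else k
    a2,a3,h,d6,yo,yw=k[:6]
    R1=Ro.from_euler('z',q[0]);R2=R1*Ro.from_euler('y',q[1]);R3=R2*Ro.from_euler('y',q[2]);R4=R3*Ro.from_euler('z',q[3]);R5=R4*Ro.from_euler('y',q[4]);R6=R5*Ro.from_euler('z',q[5])
    p=np.array([0,0,h])+R1.apply([0,yo,0])+R2.apply([0,0,a2])+R3.apply([0,0,a3])+R4.apply([0,yw,0])+R5.apply([0,0,d6])
    return p,R6*Ro.from_euler('z',k[6])
try: K=np.load('kin.npy')
except Exception: K=None
lo=np.array([-2.8,-.68,.12,-1.39,.16,-2.81])+.03;hi=np.array([2.8,2.1,2.68,4.53,2.79,2.81])-.03
def ik(p,R,q0):
    def f(q):
        P,RR=fk(q);return np.concatenate([(P-p)/100,(RR.inv()*R).as_rotvec()])
    r=least_squares(f,np.clip(q0,lo+1e-3,hi-1e-3),bounds=(lo,hi),xtol=1e-10,ftol=1e-12);return r.x,np.abs(r.fun).max()
E
python3 - <<'E'
from kin import *
D=[([-1.32101566,.151015,1.438005,0,1.553779,-.134018],[215.27,-533.159,404.07],[-.000602,.981644,.190724,0]),
([-0.243,-0.235,1.712,0,1.665,-1.819],[399.42,-20,452.67],[0,-.0025,1,0]),]
o=robot.observe();D.append((o['q'],o['tool_pos'],o['ee_rot']))
def f(k):
    r=[]
    for q,p,e in D:
        P,R=fk(q,k);r+=list((P-p)/1);r+=list(100*(R.inv()*R_(e)).as_rotvec())
    return np.array(r)
for g in (0,1.57,3.1,-1.57):
    r=least_squares(f,[458,501,80,120,77,0,g]);print(r.cost,r.x.round(3))
    if r.cost<50: np.save('kin.npy',r.x);print(f(r.x).round(2))
E
```

```text
0.0802891590777162 [457.816 501.238 106.089 145.54   81.967  -5.077   1.571]
[ 0.1  -0.   -0.05 -0.    0.01 -0.01 -0.07  0.22  0.06  0.01 -0.04  0.01
  0.   -0.3  -0.01 -0.   -0.   -0.01]
0.08028915907771096 [457.816 501.238 106.089 145.54   81.967  -5.077   1.571]
[ 0.1  -0.   -0.05 -0.    0.01 -0.01 -0.07  0.22  0.06  0.01 -0.04  0.01
  0.   -0.3  -0.01 -0.   -0.   -0.01]
0.08028915907771947 [457.816 501.238 106.089 145.54   81.967  -5.077   1.571]
[ 0.1  -0.   -0.05 -0.    0.01 -0.01 -0.07  0.22  0.06  0.01 -0.04  0.01
  0.   -0.3  -0.01 -0.   -0.   -0.01]
0.0802891590777417 [457.816 501.238 106.089 145.54   81.967  -5.077   1.571]
[ 0.1  -0.   -0.05 -0.    0.01 -0.01 -0.07  0.22  0.06  0.01 -0.04  0.01
  0.   -0.3  -0.01 -0.   -0.   -0.01]
```

```bash
cat >> kin.py <<'E'
def bay():
    return np.load('bay.npy')
def b2w(X):
    p=bay();c,n=np.cos(p[2]),np.sin(p[2]);return np.array([p[0]+c*X[0]-n*X[1],p[1]+n*X[0]+c*X[1],X[2]])
def w2b(X):
    p=bay();c,n=np.cos(p[2]),np.sin(p[2]);return np.array([c*(X[0]-p[0])+n*(X[1]-p[1]),-n*(X[0]-p[0])+c*(X[1]-p[1]),X[2]])
def Rfwd(pitch,yaw=None):
    """tool z forward, pitched down by pitch deg; tool x up; yaw rad"""
    yaw=bay()[2] if yaw is None else yaw
    M=Ro.from_matrix(np.array([[0,0,1],[0,-1,0],[1,0,0]]).T)
    return Ro.from_euler('z',yaw)*Ro.from_euler('y',pitch,degrees=True)*M
E
python3 - <<'E'
from kin import *
for pitch in (0,10,20,30,40):
  for tip in ((-40,0,85),(-40,0,250),(-130,0,90),(-62,0,45),(-200,0,45)):
    R=Rfwd(pitch);p=b2w(tip)-R.apply([0,0,173])
    best=min((ik(p,R,q0) for q0 in ([-.3,-.3,2.4,3.14,.8,-1.8],[-.3,.2,2,2.6,.8,-1.2],[-.3,-.4,1.9,.2,.9,-1.8],[-.2,-.3,2.4,3.14,.8,1.5])),key=lambda r:r[1])
    print(pitch,tip,p.round(),best[0].round(2),best[1].round(4))
E
```

```text
0 (-40, 0, 85) [412. -34.  85.] [-0.48  0.19  2.6   2.58  1.27 -1.39] 0.0
0 (-40, 0, 250) [412. -34. 250.] [-0.48 -0.34  2.52  2.34  0.78 -0.94] 0.0
0 (-130, 0, 90) [322. -38.  90.] [-0.82  0.2   2.65  1.91  1.56 -1.31] 0.3679
0 (-62, 0, 45) [390. -35.  45.] [-0.53  0.33  2.64  2.56  1.42 -1.47] 0.0
0 (-200, 0, 45) [253. -42.  45.] [-1.07  0.72  2.65  1.5   1.98 -1.91] 0.4261
10 (-40, 0, 85) [415. -33. 115.] [-0.47 -0.02  2.59  2.48  0.92 -1.23] 0.0
10 (-40, 0, 250) [415. -33. 280.] [-0.46 -0.43  2.44  1.98  0.55 -0.57] 0.0
10 (-130, 0, 90) [325. -38. 120.] [-0.72 -0.3   2.65  1.67  0.87 -0.63] 0.2439
10 (-62, 0, 45) [393. -35.  75.] [-0.51  0.09  2.64  2.49  1.06 -1.33] 0.0
10 (-200, 0, 45) [255. -42.  75.] [-1.06  0.01  2.65  1.26  1.41 -0.94] 0.6366
20 (-40, 0, 85) [423. -33. 144.] [-0.44 -0.15  2.53  2.26  0.61 -0.97] 0.0
20 (-40, 0, 250) [423. -33. 309.] [-0.42 -0.45  2.33  1.42  0.45 -0.01] 0.0
20 (-130, 0, 90) [333. -38. 149.] [-0.63 -0.45  2.65  1.61  0.64 -0.42] 0.1202
20 (-62, 0, 45) [401. -34. 104.] [-0.48 -0.08  2.6   2.33  0.72 -1.1 ] 0.0
20 (-200, 0, 45) [263. -41. 104.] [-0.84 -0.45  2.65  1.02  0.95 -0.13] 0.4297
30 (-40, 0, 85) [436. -32. 172.] [-0.39 -0.2   2.43  1.78  0.39 -0.47] 0.0
30 (-40, 0, 250) [436. -32. 336.] [-0.38 -0.42  2.21  0.86  0.5   0.55] 0.0
30 (-130, 0, 90) [346. -37. 176.] [-0.57 -0.5   2.6   1.42  0.53 -0.17] 0.0
30 (-62, 0, 45) [414. -34. 132.] [-0.43 -0.17  2.51  1.98  0.46 -0.71] 0.0
30 (-200, 0, 45) [276. -41. 132.] [-0.73 -0.59  2.65  0.92  0.78  0.15] 0.2739
40 (-40, 0, 85) [453. -31. 196.] [-0.34 -0.2   2.32  1.02  0.35  0.32] 0.0
40 (-40, 0, 250) [453. -31. 361.] [-0.34 -0.36  2.08  0.51  0.64  0.9 ] 0.0
40 (-130, 0, 90) [363. -36. 201.] [-0.48 -0.47  2.49  0.92  0.51  0.36] 0.0
40 (-62, 0, 45) [431. -33. 156.] [-0.37 -0.19  2.41  1.29  0.34  0.02] 0.0
40 (-200, 0, 45) [293. -40. 156.] [-0.66 -0.64  2.65  0.91  0.67  0.25] 0.047
```

```bash
cat >> kin.py <<'E'
def check(p0,R0,p1,R1,n,q0):
    """IK along the straight segment; report worst joint step per row (rad/0.1s) and residual"""
    rv=(R0.inv()*R1).as_rotvec();q=np.array(q0);mx=np.zeros(6);er=0
    lim=np.array([1.89,1.89,2.22,3.01,3.01,3.01])*.7*.1
    for i in range(1,n+1):
        a=i/n;qq,e=ik((1-a)*np.array(p0)+a*np.array(p1),R0*Ro.from_rotvec(rv*a),q);mx=np.maximum(mx,abs(qq-q)/lim);er=max(er,e);q=qq
    print('rate/lim',mx.round(2),'res',round(er,4),'q',q.round(2));return q
E
python3 - <<'E'
from kin import *
o=robot.observe();R0=R_(o['ee_rot']);p0=o['tool_pos']
for pit,P in ((30,(360,-35,330)),(20,(360,-35,330)),(15,(380,-35,250))):
    R1=Rfwd(pit)
    q=check(p0,R0,P,R1,16,o['q'])
R1=Rfwd(20);check(p0,R0,(380,-35,330),R1,14,o['q']);seg(p0,R0,(380,-35,330),R1,14,0)
E
```

```text
rate/lim [0.23 0.17 0.25 0.35 0.38 1.03] res 0.0 q [-0.51 -0.64  2.34  0.86  0.66  0.52]
rate/lim [0.28 0.19 0.28 0.44 0.47 0.89] res 0.0233 q [-0.55 -0.65  2.39  1.19  0.61  0.22]
rate/lim [0.3  0.1  0.33 0.63 0.46 0.51] res 0.0 q [-0.52 -0.51  2.52  1.78  0.57 -0.41]
rate/lim [0.31 0.17 0.31 0.5  0.59 0.96] res 0.0 q [-0.5  -0.59  2.37  1.23  0.55  0.18]
step mm 8.9 deg 12.7
[[-4.9,0.3,11.7,0.48,-0.1,0.74,0],[-5.0,0.2,11.7,0.45,-0.26,0.73,0],[-4.9,0.3,11.7,0.37,-0.4,0.71,0],[-5.0,0.2,11.7,0.28,-0.53,0.66,0],[-4.9,0.3,11.7,0.15,-0.62,0.62,0],[-4.9,0.3,11.7,0.01,-0.7,0.56,0],[-5.0,0.2,11.7,-0.13,-0.73,0.49,0],[-4.9,0.3,11.7,-0.28,-0.73,0.44,0]]
[[-5.0,0.2,11.7,-0.44,-0.68,0.37,0],[-4.9,0.3,11.7,-0.56,-0.62,0.31,0],[-5.0,0.3,11.7,-0.69,-0.51,0.26,0],[-4.9,0.2,11.7,-0.77,-0.38,0.22,0],[-4.9,0.3,11.7,-0.84,-0.24,0.18,0],[-5.0,0.2,11.7,-0.88,-0.07,0.17,0]]
end [380. -35. 330.] [[0.342, 0.052, 0.938], [0.018, -0.999, 0.049], [0.939, -0.0, -0.343]]
```

Run:
```python
from kin import *
o=robot.observe();R0=R_(o['ee_rot']);p0=o['tool_pos']
R1=Rfwd(20);check(p0,R0,(380,-35,330),R1,24,o['q']);seg(p0,R0,(380,-35,330),R1,24,0)
```

```text
rate/lim [0.18 0.1  0.18 0.29 0.35 0.58] res 0.0 q [-0.5  -0.59  2.37  1.23  0.55  0.18]
step mm 5.2 deg 7.41
[[-2.9,0.1,6.8,0.28,-0.06,0.43,0],[-2.9,0.2,6.9,0.27,-0.11,0.43,0],[-2.8,0.1,6.8,0.26,-0.17,0.43,0],[-2.9,0.2,6.8,0.23,-0.21,0.41,0],[-2.9,0.2,6.8,0.2,-0.26,0.41,0],[-2.9,0.1,6.8,0.16,-0.3,0.39,0],[-2.9,0.1,6.9,0.13,-0.34,0.37,0],[-2.8,0.2,6.8,0.08,-0.37,0.36,0]]
[[-2.9,0.2,6.8,0.04,-0.4,0.33,0],[-2.9,0.1,6.8,-0.01,-0.41,0.32,0],[-2.9,0.2,6.9,-0.07,-0.42,0.3,0],[-2.9,0.1,6.8,-0.11,-0.43,0.27,0],[-2.9,0.2,6.8,-0.17,-0.42,0.25,0],[-2.9,0.1,6.8,-0.22,-0.42,0.23,0],[-2.8,0.1,6.9,-0.26,-0.39,0.21,0],[-2.9,0.2,6.8,-0.31,-0.38,0.19,0]]
[[-2.9,0.2,6.8,-0.36,-0.34,0.18,0],[-2.9,0.1,6.8,-0.39,-0.3,0.15,0],[-2.9,0.2,6.9,-0.43,-0.26,0.14,0],[-2.9,0.1,6.8,-0.45,-0.22,0.12,0],[-2.8,0.1,6.8,-0.48,-0.17,0.12,0],[-2.9,0.2,6.8,-0.5,-0.11,0.1,0],[-2.9,0.2,6.9,-0.51,-0.06,0.1,0],[-2.9,0.1,6.8,-0.51,-0.0,0.1,0]]
end [380. -35. 330.] [[0.342, 0.052, 0.938], [0.018, -0.999, 0.049], [0.94, -0.0, -0.342]]
```

move_arm(commands=[[-2.9,0.1,6.8,0.3,-0.1,0.4,0],[-2.9,0.2,6.9,0.3,-0.1,0.4,0],[-2.8,0.1,6.8,0.3,-0.2,0.4,0],[-2.9,0.2,6.8,0.2,-0.2,0.4,0],[-2.9,0.2,6.8,0.2,-0.3,0.4,0],[-2.9,0.1,6.8,0.2,-0.3,0.4,0],[-2.9,0.1,6.9,0.1,-0.3,0.4,0],[-2.8,0.2,6.8,0.1,-0.4,0.4,0]])

```text
time: 3.9
tool_pos: [392.4, -26.3, 411.3]
ee_rot: [0.168, 0.408, 0.851, 0.283]
wrist_force: [-0.6, 0.2, 0.4]
gripper_width: -0.1
```

move_arm(commands=[[-2.9,0.2,6.8,0,-0.4,0.3,0],[-2.9,0.1,6.8,0,-0.4,0.3,0],[-2.9,0.2,6.9,-0.1,-0.4,0.3,0],[-2.9,0.1,6.8,-0.1,-0.4,0.3,0],[-2.9,0.2,6.8,-0.2,-0.4,0.3,0],[-2.9,0.1,6.8,-0.2,-0.4,0.2,0],[-2.8,0.1,6.9,-0.3,-0.4,0.2,0],[-2.9,0.2,6.8,-0.3,-0.4,0.2,0]])

```text
time: 4.7
tool_pos: [386.8, -31.2, 370.9]
ee_rot: [0.086, 0.707, 0.502, 0.492]
wrist_force: [0.5, 0.8, 0.8]
gripper_width: 0.0
```

move_arm(commands=[[-2.9,0.2,6.8,-0.4,-0.3,0.2,0],[-2.9,0.1,6.8,-0.4,-0.3,0.2,0],[-2.9,0.2,6.9,-0.4,-0.3,0.1,0],[-2.9,0.1,6.8,-0.5,-0.2,0.1,0],[-2.8,0.1,6.8,-0.5,-0.2,0.1,0],[-2.9,0.2,6.8,-0.5,-0.1,0.1,0],[-2.9,0.2,6.9,-0.5,-0.1,0.1,0],[-2.9,0.1,6.8,-0.5,0,0.1,0]])

```text
time: 5.5
tool_pos: [380.3, -35.5, 329.6]
ee_rot: [-0.018, 0.82, 0.021, 0.571]
wrist_force: [-0.2, -0.3, 0.2]
gripper_width: -0.0
```

Run:
```python
from h import *
o=robot.observe();print(o['time'],o['q'].round(3),o['tool_pos'],R_(o['ee_rot']).as_matrix().round(4).tolist(),o['wrist_force'])
grab('wrist','wrist2');grab('top','top2')
```

```text
5.5 [-0.498 -0.507  2.339  1.314  0.537  0.092] [380.3133683  -35.51599183 329.61308474] [[0.3466, 0.0547, 0.9364], [0.0129, -0.9985, 0.0535], [0.9379, -0.0065, -0.3468]] [-0.17340957 -0.28930499  0.21400901]
```

View pics/wrist2.png

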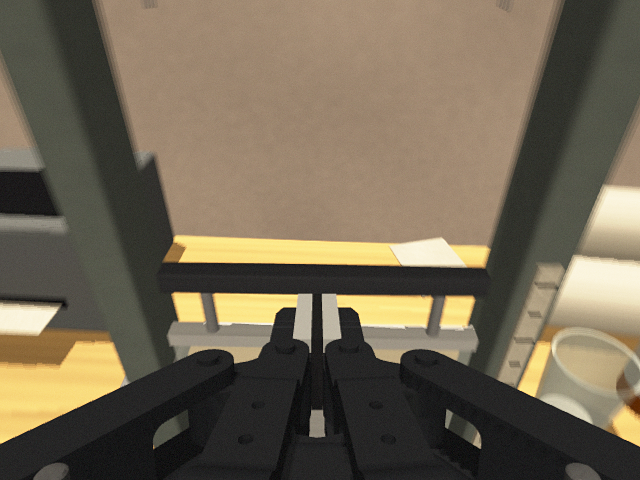

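Run:
```python
from kin import *
o=robot.observe();R0=R_(o['ee_rot']);p0=o['tool_pos']
c=load('wrist2'); Rt=R0;  # camera in tool frame
Cw=-c['R'].T@c['t'];ct=R0.inv().apply(Cw-p0);Rct=c['R']@R0.as_matrix();print('cam in tool',ct)
for pit,P in ((20,(375,-35,230)),(25,(375,-35,220)),(30,(370,-35,230))):
    R1=Rfwd(pit);print(pit,P)
    check(p0,R0,P,R1,6,o['q'])
    Rc=Rct@R1.as_matrix().T;tc=-Rc@(np.array(P)+R1.apply(ct));cc=dict(c,R=Rc,t=tc)
    for X in ((-54,80,97),(-54,-80,97),(0,98,57),(0,-98,57),(0,80,140)): print(proj(cc,b2w(X)).round())
```

```text
cam in tool [66.19330281  1.94600621 31.15857764]
20 (375, -35, 230)
rate/lim [0.07 0.57 0.37 0.39 0.06 0.46] res 0.0 q [-0.52 -0.5   2.53  1.66  0.54 -0.32]
[161. 377.]
[467. 376.]
[171. 349.]
[459. 348.]
[173. 250.]
25 (375, -35, 220)
rate/lim [0.06 0.55 0.36 0.29 0.06 0.37] res 0.0 q [-0.51 -0.48  2.52  1.51  0.5  -0.18]
[156. 326.]
[472. 324.]
[166. 301.]
[463. 299.]
[165. 195.]
30 (370, -35, 230)
rate/lim [0.05 0.58 0.32 0.45 0.08 0.43] res 0.0 q [-0.5  -0.51  2.49  1.22  0.5   0.1 ]
[161. 292.]
[468. 290.]
[170. 267.]
[460. 265.]
[166. 163.]
```

Run:
```python
from kin import *
o=robot.observe();R0=R_(o['ee_rot']);p0=o['tool_pos']
seg(p0,R0,(370,-35,230),Rfwd(30),5,0)
```

```text
step mm 20.0 deg 1.94
[[-0.1,-1.9,-0.0,-1.93,-0.01,0.5,0],[-0.0,-2.0,-0.0,-1.92,-0.0,0.56,0],[-0.1,-1.9,-0.1,-1.89,-0.01,0.63,0],[-0.1,-1.9,0.0,-1.88,-0.01,0.7,0],[-0.0,-2.0,-0.0,-1.85,-0.01,0.75,0]]
end [370. -35. 230.] [[0.5, 0.053, 0.865], [0.026, -0.999, 0.046], [0.866, -0.0, -0.5]]
```

move_arm(commands=[[-0.1,-1.9,0,-1.9,0,0.5,0],[0,-2,0,-1.9,0,0.6,0],[-0.1,-1.9,0,-1.9,0,0.6,0],[-0.1,-1.9,0,-1.9,0,0.7,0],[0,-2,0,-1.9,0,0.7,0],[0,0,0,0,0,0,0]])

```text
time: 6.2
tool_pos: [368.7, -35.8, 227.5]
ee_rot: [-0.013, 0.867, 0.023, 0.498]
wrist_force: [0.1, 0.9, 0.3]
gripper_width: -0.0
```

Run:
```python
from kin import *
o=robot.observe();print(o['time'],o['q'].round(3),o['tool_pos'],R_(o['ee_rot']).as_matrix().round(4).tolist(),o['wrist_force'])
c=grab('wrist','wrist3');grab('top','top3')
W=cloud(c)
for v in range(200,340,6):
    print(v,[w2b(W[v,u]).round(0).tolist() for u in (190,220,430)])
```

```text
6.2 [-0.496 -0.366  2.443  1.388  0.476 -0.094] [368.74475943 -35.83612234 227.53407508] [[0.5032, 0.0525, 0.8626], [0.0264, -0.9986, 0.0453], [0.8638, 0.0, -0.5039]] [0.14139634 0.86654827 0.30851354]
200 [[-4.0, 72.0, 111.0], [-3.0, 55.0, 111.0], [-4.0, -67.0, 112.0]]
206 [[-3.0, 73.0, 106.0], [-2.0, 56.0, 106.0], [-4.0, -67.0, 108.0]]
212 [[-5.0, 73.0, 103.0], [-4.0, 56.0, 102.0], [-4.0, -68.0, 103.0]]
218 [[-9.0, 73.0, 103.0], [-10.0, 55.0, 103.0], [-9.0, -68.0, 102.0]]
224 [[-15.0, 71.0, 103.0], [-15.0, 54.0, 103.0], [-16.0, -66.0, 104.0]]
230 [[-21.0, 70.0, 104.0], [-19.0, 53.0, 102.0], [-20.0, -65.0, 103.0]]
236 [[-24.0, 70.0, 102.0], [-24.0, 53.0, 102.0], [-26.0, -64.0, 104.0]]
242 [[-29.0, 69.0, 102.0], [-29.0, 52.0, 102.0], [-29.0, -64.0, 102.0]]
248 [[-34.0, 67.0, 102.0], [-34.0, 51.0, 103.0], [-34.0, -63.0, 103.0]]
254 [[-39.0, 66.0, 104.0], [-38.0, 51.0, 102.0], [-38.0, -62.0, 103.0]]
260 [[-43.0, 66.0, 102.0], [-43.0, 50.0, 103.0], [-43.0, -61.0, 103.0]]
266 [[-47.0, 65.0, 102.0], [-48.0, 49.0, 104.0], [-47.0, -60.0, 103.0]]
272 [[-51.0, 64.0, 103.0], [-51.0, 48.0, 103.0], [-51.0, -60.0, 102.0]]
278 [[-53.0, 64.0, 100.0], [-54.0, 48.0, 101.0], [-53.0, -60.0, 101.0]]
284 [[17.0, 97.0, 11.0], [21.0, 75.0, 6.0], [-55.0, -60.0, 97.0]]
290 [[11.0, 96.0, 11.0], [14.0, 74.0, 7.0], [14.0, -90.0, 6.0]]
296 [[5.0, 95.0, 11.0], [9.0, 73.0, 6.0], [9.0, -89.0, 6.0]]
302 [[3.0, 95.0, 7.0], [3.0, 72.0, 6.0], [3.0, -88.0, 6.0]]
308 [[-2.0, 94.0, 6.0], [-2.0, 72.0, 6.0], [-3.0, -87.0, 6.0]]
314 [[-9.0, 93.0, 7.0], [-8.0, 71.0, 6.0], [-8.0, -86.0, 6.0]]
320 [[-13.0, 92.0, 6.0], [-13.0, 70.0, 6.0], [-13.0, -85.0, 5.0]]
326 [[-19.0, 91.0, 7.0], [-19.0, 69.0, 7.0], [-19.0, -84.0, 6.0]]
332 [[-23.0, 90.0, 6.0], [-25.0, 68.0, 7.0], [-24.0, -83.0, 7.0]]
338 [[-29.0, 88.0, 7.0], [-29.0, 67.0, 7.0], [-29.0, -82.0, 7.0]]
```

View pics/wrist3.png

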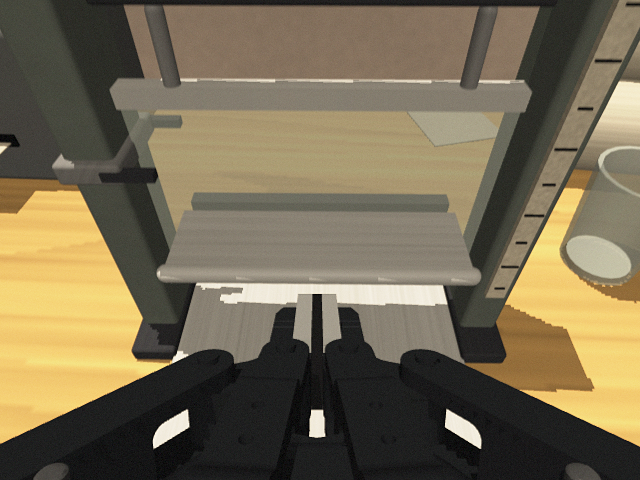

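Run:
```python
from kin import *
c=load('wrist3');W=cloud(c)
for u,v in ((154,175),(150,172),(140,175),(110,174),(70,170),(130,140),(138,125),(160,121),(180,121),(165,275),(475,275),(150,118),(178,122),(178,119)): print(u,v,w2b(W[v,u]).round(1))
a=c['frame'][60:300,20:260,::-1];cv2.imwrite('pics/w3z.png',cv2.resize(a,None,fx=2.5,fy=2.5,interpolation=cv2.INTER_CUBIC))
# post fronts: points z 150-300 near |y|~100
for nm,cc in (('w2','wrist2'),('w3','wrist3')):
    WW=cloud(load(cc)).reshape(-1,3);WW=WW[~np.isnan(WW[:,0])];B=np.array([w2b(x) for x in WW[::7]])
    m=(B[:,2]>20)&(B[:,2]<380)&(abs(B[:,0])<30)&(abs(B[:,1])>97)&(abs(B[:,1])<128)
    for s in (1,-1):
        b=B[m&(B[:,1]*s>0)];print(nm,s,len(b),np.percentile(b[:,0],[2,20,50,80,98]).round(1),np.percentile(b[:,1],[2,20,50,80,98]).round(1))
```

```text
154 175 [-26.2  77.5 145.4]
150 172 [-25.1  79.4 146.4]
140 175 [-27.3  83.7 146.2]
110 174 [-26.4  98.5 146.1]
70 170 [-25.4 117.5 147.8]
130 140 [ -1.5  95.4 149.6]
138 125 [ -3.  88. 159.]
160 121 [ -2.3  76.7 160.8]
180 121 [ -3.2  66.4 161.3]
165 275 [-52.   76.8 101.3]
475 275 [-53.  -82.3 102.3]
150 118 [ -2.7  81.  162.7]
178 122 [ -3.   67.6 160.6]
178 119 [ -2.4  67.4 162. ]
w2 1 4749 [-22.  -21.2 -20.2  -3.   18.4] [ 97.1  97.5 100.2 111.9 120.4]
w2 -1 4994 [-27.9 -24.3 -22.9  -3.9  15.8] [-125.  -115.1 -104.1 -102.4 -101.8]
w3 1 3265 [-26.1 -21.4 -20.6 -11.5  13.3] [ 97.1  97.7 103.6 114.1 121.2]
w3 -1 3598 [-28.5 -27.4 -23.7  -9.9  11.3] [-124.8 -115.3 -106.5 -102.4  -98.6]
```

View pics/w3z.png

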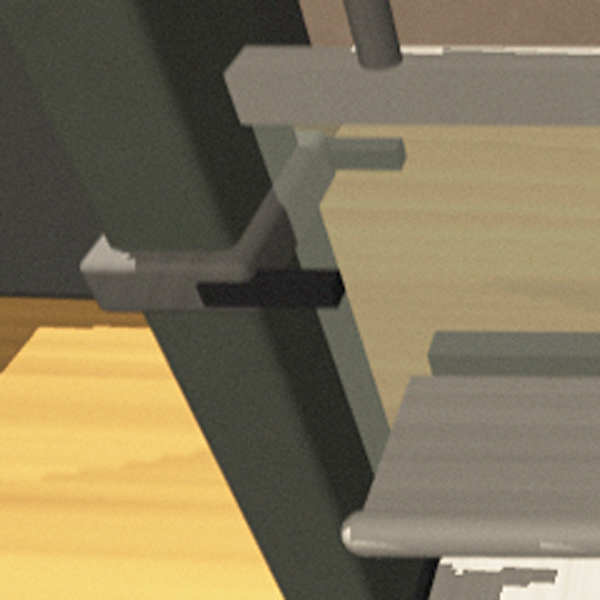

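Run:
```python
from kin import *
p=np.array([625.0-0.1,-24.8,np.radians(2.3)]);np.save('bay.npy',p)
c=load('wrist3');W=cloud(c)
for col in (110,135,150):
  for v in range(156,188,2): print(col,v,w2b(W[v,col]).round(1),c['frame'][v,col])
s=load('scene0');t=load('top0')
for z in (130,140,146,150):
  print(z,((proj(s,b2w((-26,80,z)))-[180,150])*3.1).round(),((proj(t,b2w((-26,80,z)))-[280,110])*3.1).round(),((proj(s,b2w((26,80,z)))-[180,150])*3.1).round(),((proj(t,b2w((26,80,z)))-[280,110])*3.1).round(),proj(c,b2w((26,80,z))).round())
```

```text
110 156 [-20.8 100.8 152. ] [61 62 53]
110 158 [-21.9 100.5 151.6] [63 63 56]
110 160 [-22.2 100.7 150.7] [87 85 76]
110 162 [-23.2 100.5 150.2] [89 82 75]
110 164 [-24.1 100.4 149.7] [96 90 84]
110 166 [-25.4 100.  149.4] [99 92 82]
110 168 [-26.7  99.7 149.1] [96 92 82]
110 170 [-27.7  99.5 148.7] [90 85 75]
110 172 [-26.1 100.8 146.4] [70 69 61]
110 174 [-27.3 100.5 146.1] [37 35 37]
110 176 [-28.2 100.3 145.6] [28 27 25]
110 178 [-28.  100.9 144.2] [37 36 35]
110 180 [-28.5 101.  143.4] [35 32 31]
110 182 [-28.5 101.4 142.2] [48 46 45]
110 184 [-27.  102.7 139.9] [75 71 62]
110 186 [-21.3 106.7 134.3] [69 68 60]
135 156 [ -8.   95.2 143.6] [59 57 52]
135 158 [ -8.2  95.4 142.5] [53 52 47]
135 160 [ -7.5  96.2 140.7] [51 53 48]
135 162 [ -9.   95.8 140.5] [55 53 45]
135 164 [ -9.3  96.  139.5] [52 53 43]
135 166 [ -2.5  99.9 133.5] [42 40 35]
135 168 [ -3.5  99.8 132.9] [36 32 35]
135 170 [-23.8  89.5 146.1] [38 38 37]
135 172 [-25.7  88.9 146.2] [37 37 35]
135 174 [-27.8  88.1 146.6] [31 31 37]
135 176 [-29.2  87.7 146.4] [30 27 29]
135 178 [-28.8  88.3 144.9] [38 37 38]
135 180 
[... 342 characters left out ...]
] [97 99 83]
150 166 [ -4.   91.  134.6] [94 95 80]
150 168 [ -4.1  91.3 133.4] [51 48 43]
150 170 [-23.6  82.2 146. ] [37 32 31]
150 172 [-25.9  81.5 146.4] [36 37 33]
150 174 [-27.4  81.  146.3] [35 30 31]
150 176 [-29.5  80.3 146.7] [36 33 31]
150 178 [-29.5  80.7 145.5] [37 31 33]
150 180 [-29.2  81.2 144.1] [39 40 39]
150 182 [-29.8  81.1 143.4] [46 45 42]
150 184 [ -4.2  94.2 122.7] [95 93 83]
150 186 [ -4.8  94.3 121.7] [100 101  84]
130 [427. 339.] [117. 254.] [407. 382.] [114. 182.] [185. 143.]
140 [427. 331.] [117. 250.] [406. 375.] [114. 178.] [181. 128.]
146 [427. 326.] [117. 248.] [406. 370.] [114. 176.] [179. 119.]
150 [427. 323.] [117. 247.] [406. 367.] [114. 174.] [177. 112.]
```

```bash
cat >> kin.py <<'E'
def tip(T,pitch): 
    R=Rfwd(pitch);return b2w(np.array(T,float))-R.apply([0,0,173]),R
def go(T,pitch,n,w=0):
    o=robot.observe();R0=R_(o['ee_rot']);p0=o['tool_pos'];p1,R1=tip(T,pitch)
    check(p0,R0,p1,R1,n,o['q']);seg(p0,R0,p1,R1,n,w)
E
python3 - <<'E'
from kin import *
o=robot.observe();R0=R_(o['ee_rot']);p0=o['tool_pos']
for A in (((-85,0,66),20),((-80,0,66),15)):
    p1,R1=tip(*A);q=check(p0,R0,p1,R1,10,o['q'])
    for Bq in (((-42,0,74),0),((-42,0,74),5)):
        p2,R2=tip(*Bq);q2=check(p1,R1,p2,R2,6,q);p3,R3=tip((-42,0,260),Bq[1]);check(p2,R2,p3,R3,20,q2)
go((-85,0,66),20,8)
E
```

```text
rate/lim [0.07 0.96 0.44 0.53 0.2  0.56] res 0.0 q [-0.52 -0.22  2.64  2.21  0.67 -0.97]
rate/lim [0.08 0.59 0.1  0.54 0.52 0.57] res 0.0 q [-0.48  0.23  2.61  2.6   1.3  -1.41]
rate/lim [0.   0.29 0.07 0.11 0.15 0.15] res 0.0 q [-0.47 -0.37  2.51  2.33  0.74 -0.91]
rate/lim [0.07 0.44 0.07 0.44 0.38 0.45] res 0.0 q [-0.47  0.12  2.61  2.57  1.12 -1.35]
rate/lim [0.   0.28 0.08 0.15 0.15 0.18] res 0.0 q [-0.47 -0.42  2.47  2.16  0.62 -0.74]
rate/lim [0.09 0.94 0.47 0.66 0.28 0.69] res 0.0262 q [-0.53 -0.14  2.65  2.32  0.8  -1.1 ]
rate/lim [0.08 0.46 0.09 0.38 0.43 0.39] res 0.0188 q [-0.48  0.23  2.61  2.6   1.3  -1.41]
rate/lim [0.   0.29 0.07 0.11 0.15 0.15] res 0.0 q [-0.47 -0.37  2.51  2.33  0.74 -0.91]
rate/lim [0.07 0.33 0.07 0.34 0.29 0.33] res 0.0101 q [-0.47  0.12  2.61  2.57  1.12 -1.35]
rate/lim [0.   0.28 0.08 0.15 0.15 0.18] res 0.0 q [-0.47 -0.42  2.47  2.16  0.62 -0.74]
rate/lim [0.08 0.92 0.47 0.66 0.25 0.69] res 0.0 q [-0.52 -0.22  2.64  2.21  0.67 -0.97]
step mm 13.2 deg 1.25
[[-0.1,1.2,0.0,-1.09,-0.01,0.74,0],[-0.0,1.3,0.1,-1.1,-0.02,0.72,0],[-0.1,1.2,0.0,-1.12,-0.01,0.7,0],[-0.1,1.3,0.1,-1.13,-0.02,0.67,0],[-0.0,1.2,0.0,-1.15,-0.01,0.64,0],[-0.1,1.3,0.1,-1.16,-0.02,0.62,0],[-0.1,1.2,-0.0,-1.18,-0.01,0.6,0],[-0.1,1.3,0.0,-1.19,-0.02,0.57,0]]
end [377.5 -34.7 125.1] [[0.341, 0.04, 0.939], [0.014, -0.999, 0.037], [0.94, 0.001, -0.341]]
```

move_arm(commands=[[-0.1,1.2,0,-1.1,0,0.7,0],[0,1.3,0.1,-1.1,0,0.7,0],[-0.1,1.2,0,-1.1,0,0.7,0],[-0.1,1.3,0.1,-1.1,0,0.7,0],[0,1.2,0,-1.15,0,0.65,0],[-0.1,1.3,0.1,-1.15,0,0.6,0],[-0.1,1.2,0,-1.2,0,0.6,0],[-0.1,1.3,0,-1.2,0,0.6,0]])

```text
time: 7.1
tool_pos: [378.3, -36.3, 126.2]
ee_rot: [-0.01, 0.817, 0.017, 0.576]
wrist_force: [-1.0, 0.4, 0.4]
gripper_width: 0.1
```

Run:
```python
from kin import *
o=robot.observe();print(o['time'],o['q'].round(3),o['tool_pos'],w2b(o['tool_pos']+R_(o['ee_rot']).apply([0,0,173])),o['wrist_force'])
grab('wrist','wrist4');grab('scene','scene4')
go((-42,0,74),0,6)
```

```text
7.1 [-0.496  0.053  2.532  2.388  0.775 -1.18 ] [378.29995475 -36.32230909 126.20559414] [-83.95651913  -2.09869367  67.98199654] [-1.03315478  0.3606558   0.40521993]
rate/lim [0.17 1.57 0.7  0.42 0.52 0.45] res 0.0 q [-0.48  0.23  2.61  2.6   1.3  -1.41]
step mm 10.0 deg 3.32
[[0.0,3.3,0.0,-0.61,-0.02,0.8,0],[0.0,3.3,0.0,-0.66,-0.03,0.75,0],[0.0,3.4,0.0,-0.7,-0.02,0.72,0],[0.1,3.3,0.0,-0.75,-0.03,0.68,0],[-0.0,3.3,0.0,-0.78,-0.02,0.63,0],[-0.0,3.3,0.0,-0.81,-0.02,0.59,0]]
end [410.1 -33.4  74. ] [[0.0, 0.04, 0.999], [0.0, -0.999, 0.04], [1.0, 0.0, -0.0]]
```

View pics/wrist4.png

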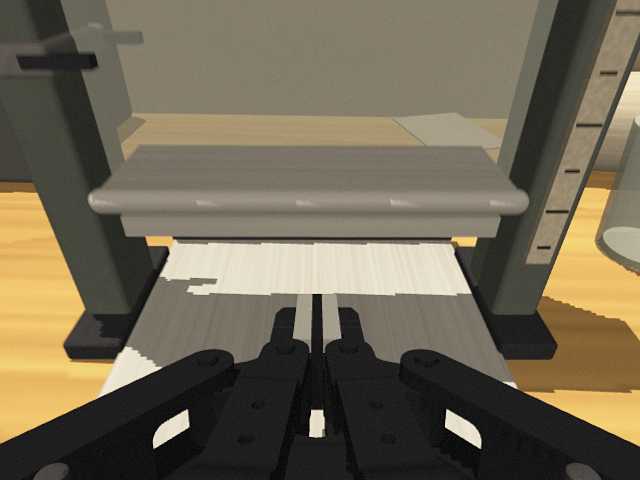

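View pics/scene4.png

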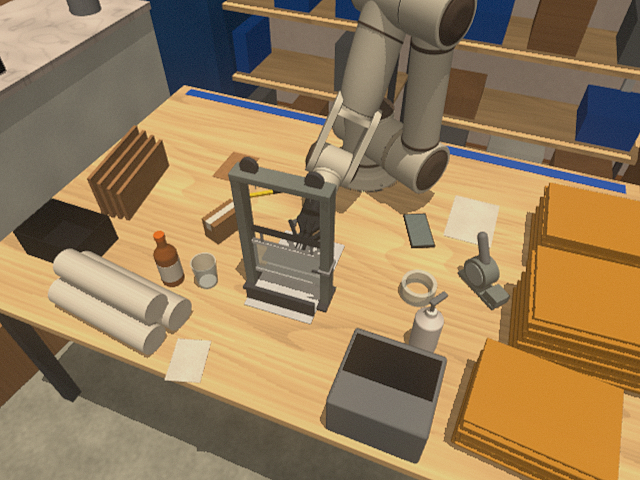

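```bash
python3 - <<'E'
from kin import *
a=load('wrist3');b=load('wrist4')
m=tri([(a,157,175),(b,96,62)]);print('mark',w2b(m))
W=cloud(b)
for v in range(150,245,5): print(v,w2b(W[v,200]).round(1),w2b(W[v,420]).round(1))
for v in range(52,76,3): print(v,w2b(W[v,60]).round(1),w2b(W[v,90]).round(1))
# refit kin
D=[([-1.32101566,.151015,1.438005,0,1.553779,-.134018],[215.27,-533.159,404.07],[-.000602,.981644,.190724,0]),
([-0.243,-0.235,1.712,0,1.665,-1.819],[399.42,-20,452.67],[0,-.0025,1,0]),
([-0.29145543546574487, -0.3735652396407453, 1.8369424109141768, 0.12246893500001714, 1.2735425149307171, -1.8710612147757815],[399.13484288,-21.37582428,452.71282266],[0.21,0.001,0.978,0])]
o=robot.observe();D.append((o['q'],o['tool_pos'],o['ee_rot']))
def f(k):
    r=[]
    for q,p,e in D:
        P,R=fk(q,k);r+=list((P-p)/1);r+=list(100*(R.inv()*R_(e)).as_rotvec())
    return np.array(r)
r=least_squares(f,K);print(r.cost,r.x.round(3),f(r.x).round(2)); np.save('kin.npy',r.x)
E
python3 - <<'E'
from kin import *
go((-42,0,74),0,8)
p,R=tip((-42,0,74),0);q,e=ik(p,R,robot.observe()['q']);p2,R=tip((-42,0,260),0);check(p,R,p2,R,20,q)
E
```

```text
mark [-22.749079    79.91003058 142.39235793]
150 [-10.6  49.4 102.5] [-11.3 -50.3 103. ]
155 [-16.7  48.  102.7] [-16.4 -49.3 102.8]
160 [-22.9  46.6 103. ] [-21.3 -48.3 102.5]
165 [-27.   45.8 102.6] [-28.5 -46.8 103.4]
170 [-32.7  44.5 102.9] [-32.3 -46.1 102.9]
175 [-36.9  43.6 102.6] [-36.1 -45.4 102.4]
180 [-42.5  42.2 103.2] [-42.  -44.1 103. ]
185 [-46.3  41.4 102.9] [-45.8 -43.4 102.8]
190 [-50.8  40.4 103. ] [-49.4 -42.7 102.5]
195 [-51.9  40.4 101.5] [-51.8 -42.3 101.6]
200 [-53.7  40.2 100.4] [-53.4 -42.2 100.3]
205 [-54.2  40.3  98.5] [-53.6 -42.5  98.3]
210 [-54.   40.7  96.3] [-53.7 -42.7  96.2]
215 [-4.6 56.5 64.8] [ -4.6 -56.9  65. ]
220 [-5.2 56.7 62.2] [ -5.2 -57.2  62.3]
225 [-5.2 57.2 59.1] [ -5.9 -57.4  59.7]
230 [-6.1 57.4 56.6] [ -6.7 -57.6  57.1]
235 [-5.4 58.1 53. ] [ -6.6 -58.1  53.9]
240 [58.1 79.1  7.1] [ 59.6 -78.    6.3]
52 [-26.2  90.4 146.5] [-24.5  80.2 146.2]
55 [-27.2  90.1 145.7] [-26.1  79.7 145.5]
58 [-29.3  89.3 145.1] [-26.2  80.  144.5]
61 [-28.5  90.1 143.9] [-26.1  80.3 143.4]
64 [-28.8  90.2 142.9] [-27.3  80.1 142.6]
67 [-28.4  90.9 141.8
[... 302 characters left out ...]
0e-02  4.000e-02
 -6.690e+00 -8.600e-01  9.010e+00 -6.000e-02 -6.000e-02 -7.000e-02
  2.235e+01 -8.900e+00 -2.846e+01  0.000e+00  0.000e+00  2.000e-02]
rate/lim [0.05 0.92 0.36 0.29 0.36 0.3 ] res 0.0 q [-0.46  0.31  2.51  2.62  1.29 -1.41]
step mm 7.5 deg 2.49
[[0.0,2.5,0.0,-0.46,-0.02,0.6,0],[0.0,2.5,0.0,-0.49,-0.02,0.57,0],[0.0,2.5,0.0,-0.51,-0.01,0.56,0],[0.0,2.5,0.0,-0.53,-0.02,0.53,0],[0.1,2.5,0.0,-0.56,-0.02,0.5,0],[-0.0,2.4,0.0,-0.58,-0.02,0.49,0],[-0.0,2.5,0.0,-0.6,-0.01,0.45,0],[-0.0,2.5,0.0,-0.61,-0.02,0.44,0]]
end [410.1 -33.4  74. ] [[0.0, 0.04, 0.999], [0.0, -0.999, 0.04], [1.0, 0.0, -0.0]]
rate/lim [0.   0.28 0.06 0.1  0.14 0.14] res 0.0 q [-0.46 -0.32  2.48  2.37  0.75 -0.95]
```

move_arm(commands=[[0,2.5,0,-0.5,0,0.6,0],[0,2.5,0,-0.5,0,0.6,0],[0,2.5,0,-0.5,0,0.55,0],[0,2.5,0,-0.55,0,0.5,0],[0.1,2.5,0,-0.55,-0.05,0.5,0],[0,2.4,0,-0.6,-0.05,0.5,0],[0,2.5,0,-0.6,0,0.45,0],[0,2.5,0,-0.6,0,0.45,0]])

```text
time: 8.0
tool_pos: [410.8, -33.8, 75.1]
ee_rot: [-0.015, 0.706, 0.015, 0.708]
wrist_force: [0.8, -0.3, 0.1]
gripper_width: -0.2
```

```bash
cat > st.py <<'E'
from kin import *
def st():
    o=robot.observe();R=R_(o['ee_rot']);T=w2b(o['tool_pos']+R.apply([0,0,173]));print('t',round(o['time'],2),'q',o['q'].round(3),'tip',T.round(1),'z',R.as_matrix()[:,2].round(3),'x',R.as_matrix()[:,0].round(3),'F',o['wrist_force'].round(2),'w',round(o['gripper_width'],1));return o
if __name__=='__main__': st()
E
python3 st.py
```

```text
t 8.0 q [-0.446  0.507  2.451  2.646  1.413 -1.484] tip [-41.3   0.1  75.8] z [0.999 0.043 0.004] x [-0.004  0.     1.   ] F [ 0.81 -0.34  0.08] w -0.2
```

move_arm(commands=[[0,0,0,0.6,0,0,0],[0,0,0,1,0,0,0],[0,0,0,1,0,0,0],[0,0,0,1,0,0,0],[0,0,0,1,0,0,0],[0,0,0,1,0,0,0]])

```text
time: 8.6
tool_pos: [409.8, -33.5, 131.6]
ee_rot: [-0.014, 0.708, 0.015, 0.706]
wrist_force: [6.9, 0.3, -10.4]
gripper_width: -0.1
```

Run:
```python
from st import *
st();c=grab('wrist','wrist5');grab('scene','scene5')
```

```text
t 8.6 q [-0.446  0.272  2.48   2.62   1.227 -1.382] tip [-4.230e+01  1.000e-01  1.312e+02] z [ 0.999  0.041 -0.002] x [0.002 0.001 1.   ] F [  6.93   0.31 -10.36] w -0.1
```

View pics/wrist5.png

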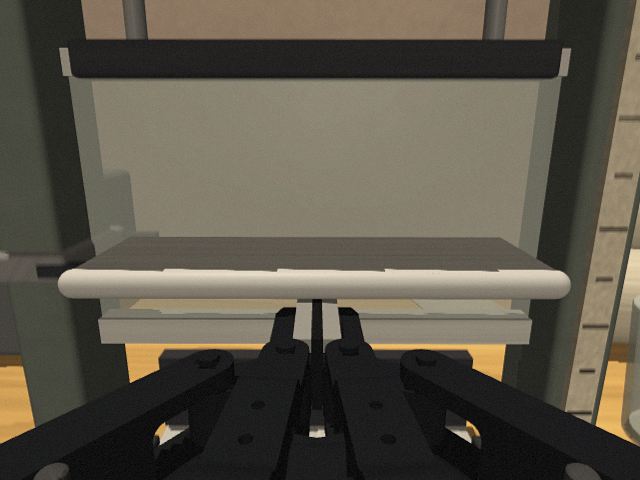

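```bash
cat >> st.py <<'E'
def ledge(tag,pr=True):
    W=cloud(load(tag)).reshape(-1,3);W=W[~np.isnan(W[:,0])];B=np.array([w2b(x) for x in W])
    m=(B[:,0]>-46)&(B[:,0]<-12)&(abs(B[:,1])<72)&(abs(B[:,1])>25)&(B[:,2]>80)
    z=B[m,2];h,e=np.histogram(z,bins=np.arange(80,330,2));k=h.argmax();z=z[abs(z-e[k]-1)<4]
    print('ledge top',np.median(z).round(2),len(z))
    m=(B[:,0]>-32)&(B[:,0]<-21)&(B[:,1]>80)&(B[:,1]<90)&(B[:,2]>136)&(B[:,2]<152);print('pointer z',np.percentile(B[m,2],[1,50,99]).round(1) if m.sum() else None,m.sum())
E
python3 - <<'E'
from st import *
for t in ('wrist3','wrist4','wrist5'): ledge(t)
E
```

```text
ledge top 102.78 7469
pointer z [141.5 145.7 147.2] 326
ledge top 102.79 7668
pointer z [141.3 144.3 146.6] 534
ledge top 152.41 6372
pointer z None 0
```

move_arm(commands=[[0,0,0,1,0,0,0],[0,0,0,1,0,0,0],[0,0,0,1,0,0,0]])

```text
time: 9.0
tool_pos: [409.5, -33.4, 160.5]
ee_rot: [-0.014, 0.708, 0.015, 0.706]
wrist_force: [7.2, 1.4, -10.1]
gripper_width: -0.3
```

move_arm(commands=[[0,0,0,1,0,0,0],[0,0,0,1,0,0,0]])

```text
time: 9.2
tool_pos: [409.4, -33.4, 180.5]
ee_rot: [-0.014, 0.708, 0.015, 0.706]
wrist_force: [7.8, 0.9, -10.5]
gripper_width: 0.2
```

move_arm(commands=[[0,0,0,0.5,0,0,0],[0,0,0,0.5,0,0,0]])

```text
time: 9.4
tool_pos: [409.4, -33.4, 190.5]
ee_rot: [-0.014, 0.708, 0.015, 0.706]
wrist_force: [4.9, 1.3, -10.3]
gripper_width: -0.0
```

Run:
```python
from st import *
st();c=grab('wrist','wrist6');ledge('wrist6');st()
```

```text
t 9.4 q [-0.446  0.04   2.481  2.564  1.029 -1.249] tip [-4.260e+01  1.000e-01  1.902e+02] z [ 0.999  0.041 -0.002] x [0.002 0.001 1.   ] F [  4.92   1.26 -10.25] w -0.0
ledge top 211.43 6334
pointer z None 0
t 9.45 q [-0.446  0.039  2.48   2.564  1.029 -1.248] tip [-4.250e+01  1.000e-01  1.909e+02] z [ 0.999  0.041 -0.001] x [0.    0.002 1.   ] F [ 0.    0.64 -8.07] w -0.2
```

move_arm(commands=[[0,0,0,0.5,0,0,0],[0,0,0,0.5,0,0,0],[0,0,0,0.4,0,0,0],[0,0,0,0.2,0,0,0],[0,0,0,0,0,0,0]])

```text
time: 9.95
tool_pos: [409.6, -33.4, 206.4]
ee_rot: [-0.014, 0.707, 0.015, 0.707]
wrist_force: [-2.9, 3.9, -9.1]
gripper_width: 0.1
```

Run:
```python
from st import *
st();c=grab('wrist','wrist7');ledge('wrist7');F=[]
for i in range(4): 
    F.append(robot.observe()['wrist_force']);robot.camera('wrist')
print(np.array(F).round(2));st()
```

```text
t 9.95 q [-0.446 -0.017  2.475  2.543  0.979 -1.209] tip [-42.4   0.  206.4] z [0.999 0.04  0.   ] x [-0.     0.001  1.   ] F [-2.93  3.88 -9.07] w 0.1
ledge top 227.6 6316
pointer z None 0
[[-3.07  4.17 -9.36]
 [-2.8   3.41 -9.3 ]
 [-3.39  4.3  -8.91]
 [-3.87  4.91 -9.06]]
t 10.2 q [-0.446 -0.016  2.476  2.544  0.979 -1.209] tip [-42.4   0.  205.8] z [ 0.999  0.04  -0.001] x [0.001 0.001 1.   ] F [-3.98  4.27 -9.13] w 0.1
```

move_arm(commands=[[0,0,0,0.4,0,0,0],[0,0,0,0.4,0,0,0],[0,0,0,0.3,0,0,0],[0,0,0,0,0,0,0]])

```text
time: 10.6
tool_pos: [409.7, -33.5, 217.6]
ee_rot: [-0.014, 0.707, 0.015, 0.707]
wrist_force: [-3.7, 3.3, -8.3]
gripper_width: 0.2
```

Run:
```python
from st import *
st();c=grab('wrist','wrist8');ledge('wrist8');F=[]
for i in range(4): 
    F.append(robot.observe()['wrist_force']);robot.camera('wrist')
print(np.array(F).round(2));st()
```

```text
t 10.6 q [-0.446 -0.056  2.47   2.526  0.943 -1.178] tip [-4.230e+01 -1.000e-01  2.177e+02] z [0.999 0.04  0.   ] x [-0.     0.001  1.   ] F [-3.67  3.26 -8.29] w 0.2
ledge top 238.91 6321
pointer z None 0
[[-2.58  3.97 -8.95]
 [-3.32  3.63 -7.76]
 [-4.15  3.75 -8.98]
 [-3.95  4.42 -8.32]]
t 10.85 q [-0.446 -0.055  2.471  2.526  0.943 -1.179] tip [-42.3  -0.  217.2] z [ 0.999  0.04  -0.   ] x [0.    0.001 1.   ] F [-3.26  3.2  -9.43] w -0.3
```

move_arm(commands=[[0,0,0,-0.5,0,0,0],[0,0,0,-1,0,0,0],[0,0,0,-1,0,0,0],[0,0,0,-1,0,0,0],[0,0,0,-1,0,0,0],[0,0,0,-1,0,0,0],[0,0,0,-1,0,0,0],[0,0,0,0,0,0,0]])

```text
time: 11.65
tool_pos: [410.2, -34.1, 151.8]
ee_rot: [-0.014, 0.707, 0.014, 0.707]
wrist_force: [-0.7, 1.1, -1.1]
gripper_width: 0.1
```

Run:
```python
from st import *
st();c=grab('wrist','wrist9');ledge('wrist9')
```

```text
t 11.65 q [-0.447  0.193  2.482  2.608  1.162 -1.341] tip [-41.9  -0.8 151.9] z [0.999 0.039 0.001] x [-0.001  0.001  1.   ] F [-0.66  1.11 -1.06] w 0.1
ledge top 194.47 3628
pointer z [141.2 145.  146.9] 485
```

View pics/wrist9.png

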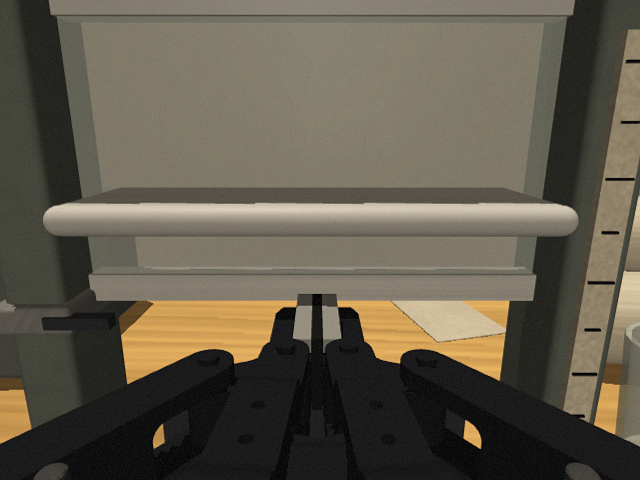

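```bash
cat > fit.py <<'E'
import re
s=open('kin.py').read()
s=s.replace("a2,a3,h,d6,yo,yw=k[:6]","a2,a3,h,d6,yo,yw,_,xs,xe,xw,y5=k[:11]")
s=s.replace("R2.apply([0,0,a2])","R1.apply([xs,0,0])+R2.apply([xe,0,a2])").replace("R4.apply([0,yw,0])","R4.apply([xw,yw,0])").replace("R5.apply([0,0,d6])","R5.apply([0,y5,d6])")
open('kin.py','w').write(s)
E
python3 fit.py; rm kin.npy
python3 - <<'E'
from kin import *
D=[([-1.32101566,.151015,1.438005,0,1.553779,-.134018],[215.27,-533.159,404.07],[-.000602,.981644,.190724,0]),
([-0.243,-0.235,1.712,0,1.665,-1.819],[399.42,-20,452.67],[0,-.0025,1,0]),
([-0.29145543546574487, -0.3735652396407453, 1.8369424109141768, 0.12246893500001714, 1.2735425149307171, -1.8710612147757815],[399.13484288,-21.37582428,452.71282266],[0.21,0.001,0.978,0]),
([-0.498,-0.507,2.339,1.314,0.537,0.092],[380.313,-35.516,329.613],[-.018,.82,.021,.571]),
([-0.496,-0.366,2.443,1.388,0.476,-0.094],[368.745,-35.836,227.534],[-.013,.867,.023,.498]),
([-0.496,.053,2.532,2.388,.775,-1.18],[378.3,-36.32,126.21],[-.01,.817,.017,.576])]
o=robot.observe();D.append((o['q'],o['tool_pos'],o['ee_rot']))
def f(k):
    r=[]
    for q,p,e in D:
        P,R=fk(q,k);r+=list((P-p)/1);r+=list(100*(R.inv()*R_(e)).as_rotvec())
    return np.array(r+list(1e-3*(k-k0)))
k0=np.array([458,501,150,120,77,0,1.57,0,0,0,0.])
r=least_squares(f,k0);print(r.cost,r.x.round(2));print(f(r.x)[:-11].reshape(-1,6).round(1))
np.save('kin.npy',r.x)
E
```

```text
996.2515797241331 [370.42 451.63 161.    72.57  87.18  -5.3    1.57  47.66 -11.82  30.71
  -5.37]
[[ -7.   26.3  13.4  -0.    0.    0. ]
 [  9.6  -2.6   5.    0.   -0.    0.1]
 [ -7.3  -3.4  -0.5  -0.1  -0.1  -0. ]
 [ -3.9   1.7  -9.9  -0.1   0.1  -0.1]
 [  5.    2.1   5.5  -0.   -0.    0. ]
 [ 15.1  -5.2   5.4   0.1   0.1   0. ]
 [  7.3  -4.1 -18.8   0.    0.    0. ]]
```

```bash
sed -i 's/xs,xe,xw,y5=k\[:11\]/xs,xe,xw,y5,x3,x5=k[:13]/; s/R3.apply(\[0,0,a3\])/R3.apply([x3,0,a3])/; s/R5.apply(\[0,y5,d6\])/R5.apply([x5,y5,d6])/' kin.py; rm kin.npy
cat > fit2.py <<'E'
from kin import *
D=[([-1.32101566,.151015,1.438005,0,1.553779,-.134018],[215.27,-533.159,404.07],[-.000602,.981644,.190724,0]),
([-0.243,-0.235,1.712,0,1.665,-1.819],[399.42,-20,452.67],[0,-.0025,1,0]),
([-0.29145543546574487, -0.3735652396407453, 1.8369424109141768, 0.12246893500001714, 1.2735425149307171, -1.8710612147757815],[399.13484288,-21.37582428,452.71282266],[0.21,0.001,0.978,0]),
([-0.498,-0.507,2.339,1.314,0.537,0.092],[380.313,-35.516,329.613],[-.018,.82,.021,.571]),
([-0.496,-0.366,2.443,1.388,0.476,-0.094],[368.745,-35.836,227.534],[-.013,.867,.023,.498]),
([-0.496,.053,2.532,2.388,.775,-1.18],[378.3,-36.32,126.21],[-.01,.817,.017,.576])]
o=robot.observe();D.append((o['q'],o['tool_pos'],o['ee_rot']))
k0=np.array([458,501,150,120,77,0,1.57,0,0,0,0.,0,0])
def f(k):
    r=[]
    for q,p,e in D:
        P,R=fk(q,k);r+=list((P-p)/1);r+=list(100*(R.inv()*R_(e)).as_rotvec())
    return np.array(r+list(1e-3*(k-k0)))
r=least_squares(f,k0);print(r.cost,r.x.round(2));print(f(r.x)[:-13].reshape(-1,6).round(1))
np.save('kin.npy',r.x)
E
python3 fit2.py
```

```text
0.10803599228526595 [ 4.7813e+02  4.9978e+02  1.6088e+02  1.4948e+02  7.6670e+01  1.7000e-01
  1.5700e+00 -4.6000e-01  1.5000e-01 -9.0000e-02 -1.0000e-01  7.1020e+01
  1.0000e-02]
[[-0.1 -0.  -0.  -0.   0.   0. ]
 [ 0.   0.  -0.   0.  -0.   0.1]
 [-0.  -0.   0.1 -0.1 -0.1 -0. ]
 [ 0.   0.1 -0.2 -0.1  0.1 -0.1]
 [ 0.  -0.   0.2 -0.  -0.   0. ]
 [-0.1  0.1 -0.1  0.1  0.1  0. ]
 [ 0.  -0.1  0.1  0.   0.   0. ]]
```

```bash
cat >> kin.py <<'E'
def Rdown(xaz):
    a=np.radians(xaz);x=np.array([np.cos(a),np.sin(a),0]);z=np.array([0,0,-1.]);return Ro.from_matrix(np.array([x,np.cross(z,x),z]).T)
E
python3 - <<'E'
from kin import *
o=robot.observe();R0=R_(o['ee_rot']);p0=o['tool_pos']
p1,R1=tip((-85,0,128),15);q1=check(p0,R0,p1,R1,6,o['q'])
p2,R2=tip((-110,0,200),30);q2=check(p1,R1,p2,R2,8,q1)
for P,az in (((420,-120,400),180),((440,-200,380),162.5),((400,-100,400),182)):
    q3=check(p2,R2,P,Rdown(az),26,q2); check(P,Rdown(az),(470,-308,300),Rdown(162.5),8,q3)
for T,pit in (((-180,0,40),50),((-160,0,40),40),((-160,0,40),30),((-62,0,40),20),((-62,0,40),15)):
    p,R=tip(T,pit);print(T,pit,*ik(p,R,q1))
seg(p0,R0,p1,R1,5,0)
E
```

```text
rate/lim [0.08 0.39 0.09 0.36 0.34 0.35] res 0.0 q [-0.51 -0.11  2.54  2.3   0.75 -1.04]
rate/lim [0.02 0.54 0.18 0.87 0.38 0.92] res 0.0 q [-0.5  -0.49  2.38  1.06  0.53  0.29]
rate/lim [0.3  0.16 0.21 0.28 0.45 0.69] res 0.0 q [-0.45 -0.14  1.74 -0.    1.54 -2.03]
rate/lim [0.31 0.34 0.17 0.   0.14 0.06] res 0.0 q [-0.72  0.18  1.62  0.    1.34 -1.98]
rate/lim [0.34 0.19 0.22 0.26 0.45 0.62] res 0.0 q [-0.59 -0.03  1.68 -0.    1.49 -1.85]
rate/lim [0.14 0.22 0.08 0.   0.1  0.09] res 0.0 q [-0.72  0.18  1.62  0.    1.34 -1.98]
rate/lim [0.29 0.15 0.2  0.28 0.45 0.69] res 0.0 q [-0.43 -0.2   1.79 -0.    1.55 -2.04]
rate/lim [0.36 0.4  0.22 0.   0.15 0.08] res 0.0 q [-0.72  0.18  1.62 -0.    1.34 -1.98]
(-180, 0, 40) 50 [-0.49124128 -0.33347272  2.46463236  0.74330828  0.5021522   0.46993841] 1.7053025658242404e-15
(-160, 0, 40) 40 [-0.53855285 -0.27709269  2.53995314  1.36912162  0.4418822  -0.17471495] 1.0024905350292102e-11
(-160, 0, 40) 30 [-0.63728975 -0.19112905  2.63693478  1.91965479  0.61580184 -0.80116471] 1.1300973589540263e-09
(-62, 0, 40) 20 [-0.44568681  0.19770414  2.483994    2.50441452  0.82941396 -1.28552864] 1.5631940186722204e-15
(-62, 0, 40) 15 [-0.46190027  0.29910498  2.49678736  2.56124927  1.01169243 -1.37681456] 4.170715328655206e-11
step mm 8.5 deg 3.01
[[0.0,-3.0,0.0,0.41,-0.01,-0.74,0],[0.0,-3.0,0.0,0.37,-0.01,-0.77,0],[0.0,-3.0,0.0,0.33,-0.01,-0.78,0],[0.0,-3.0,0.0,0.29,-0.01,-0.8,0],[0.1,-3.0,0.0,0.25,-0.02,-0.82,0]]
end [373.  -34.9 172.8] [[0.258, 0.041, 0.965], [0.011, -0.999, 0.04], [0.966, 0.0, -0.258]]
```

move_arm(commands=[[0,-3,0,0.4,0,-0.75,0],[0,-3,0,0.4,0,-0.75,0],[0,-3,0,0.3,0,-0.8,0],[0,-3,0,0.3,0,-0.8,0],[0,-3,0,0.25,0,-0.8,0]])

```text
time: 12.2
tool_pos: [372.6, -35.4, 173.9]
ee_rot: [-0.011, 0.793, 0.016, 0.609]
wrist_force: [0.2, 0.0, 0.2]
gripper_width: 0.1
```

Run:
```python
from st import *
o=st();R0=R_(o['ee_rot']);p0=o['tool_pos']
p2,R2=tip((-110,0,200),30);q2=check(p0,R0,p2,R2,8,o['q']);seg(p0,R0,p2,R2,8,8.5)
q3=check(p2,R2,(440,-200,380),Rdown(162.5),24,q2);seg(p2,R2,(440,-200,380),Rdown(162.5),24,8.5)
```

```text
t 12.2 q [-0.514 -0.117  2.541  2.296  0.744 -1.038] tip [-85.4  -0.8 129.1] z [ 0.965  0.037 -0.259] x [0.258 0.012 0.966] F [0.23 0.03 0.24] w 0.1
rate/lim [0.03 0.53 0.18 0.87 0.37 0.92] res 0.0 q [-0.5  -0.49  2.38  1.06  0.53  0.29]
step mm 14.1 deg 1.88
[[0.0,-1.9,0.0,1.34,-0.0,-0.45,8.5],[0.0,-1.9,0.0,1.32,-0.01,-0.5,8.5],[0.0,-1.8,0.0,1.3,0.0,-0.54,8.5],[0.1,-1.9,0.0,1.29,-0.0,-0.58,8.5],[-0.0,-1.9,0.1,1.26,-0.0,-0.62,8.5],[-0.0,-1.9,-0.0,1.25,-0.01,-0.66,8.5],[0.0,-1.8,-0.0,1.22,-0.01,-0.71,8.5],[0.0,-1.9,-0.0,1.2,-0.0,-0.74,8.5]]
end [365.3 -35.3 286.5] [[0.499, 0.04, 0.865], [0.02, -0.999, 0.034], [0.866, 0.0, -0.5]]
rate/lim [0.37 0.21 0.24 0.28 0.48 0.67] res 0.0 q [-0.59 -0.03  1.68 -0.    1.49 -1.85]
step mm 8.5 deg 6.79
[[3.4,-0.6,-5.9,0.48,0.7,0.05,8.5],[3.4,-0.6,-5.8,0.4,0.74,0.0,8.5],[3.3,-0.6,-5.9,0.33,0.79,-0.04,8.5],[3.4,-0.6,-5.8,0.25,0.8,-0.1,8.5],[3.4,-0.5,-5.9,0.16,0.82,-0.14,8.5],[3.4,-0.6,-5.8,0.07,0.83,-0.2,8.5],[3.4,-0.6,-5.9,-0.01,0.81,-0.24,8.5],[3.3,-0.6,-5.8,-0.09,0.79,-0.29,8.5]]
[[3.4,-0.6,-5.9,-0.18,0.76,-0.34,8.5],[3.4,-0.6,-5.8,-0.26,0.71,-0.37,8.5],[3.4,-0.6,-5.9,-0.33,0.67,-0.42,8.5],[3.4,-0.6,-5.9,-0.4,0.6,-0.44,8.5],[3.3,-0.6,-5.8,-0.46,0.52,-0.48,8.5],[3.4,-0.6,-5.9,-0.52,0.45,-0.5,8.5],[3.4,-0.5,-5.8,-0.57,0.37,-0.52,8.5],[3.4,-0.6,-5.9,-0.6,0.27,-0.53,8.5]]
[[3.4,-0.6,-5.8,-0.63,0.18,-0.54,8.5],[3.4,-0.6,-5.9,-0.65,0.08,-0.54,8.5],[3.3,-0.6,-5.8,-0.66,-0.02,-0.53,8.5],[3.4,-0.6,-5.9,-0.66,-0.12,-0.52,8.5],[3.4,-0.6,-5.8,-0.64,-0.21,-0.51,8.5],[3.4,-0.6,-5.9,-0.63,-0.31,-0.49,8.5],[3.4,-0.6,-5.9,-0.59,-0.4,-0.45,8.5],[3.3,-0.6,-5.8,-0.55,-0.48,-0.43,8.5]]
end [ 440. -200.  380.] [[-0.954, 0.301, 0.001], [0.301, 0.954, 0.0], [-0.001, 0.001, -1.0]]
```

move_arm(commands=[[0,-1.9,0,1.3,0,-0.5,0],[0,-1.9,0,1.3,0,-0.5,0],[0,-1.8,0,1.3,0,-0.55,0],[0,-1.9,0,1.3,0,-0.6,0],[0,-1.9,0,1.3,0,-0.6,0],[0,-1.9,0,1.25,0,-0.65,0],[0,-1.8,0,1.2,0,-0.7,0],[0,-1.9,0,1.2,0,-0.75,0]])

```text
time: 13.0
tool_pos: [364.6, -35.3, 287.0]
ee_rot: [-0.009, 0.866, 0.017, 0.5]
wrist_force: [0.3, -0.4, 0.7]
gripper_width: 0.2
```

move_arm(commands=[[3.4,-0.6,-5.9,0.5,0.7,0,8.5],[3.4,-0.6,-5.8,0.4,0.7,0,8.5],[3.3,-0.6,-5.9,0.3,0.8,0,8.5],[3.4,-0.6,-5.8,0.3,0.8,-0.1,8.5],[3.4,-0.5,-5.9,0.2,0.8,-0.1,8.5],[3.4,-0.6,-5.8,0.1,0.8,-0.2,8.5],[3.4,-0.6,-5.9,0,0.8,-0.2,8.5],[3.3,-0.6,-5.8,-0.1,0.8,-0.3,8.5]])

```text
time: 13.8
tool_pos: [390.4, -89.1, 318.0]
ee_rot: [-0.007, 0.78, 0.472, 0.41]
wrist_force: [-0.4, 0.0, -0.3]
gripper_width: 84.8
```

move_arm(commands=[[3.4,-0.6,-5.9,-0.2,0.8,-0.3,8.5],[3.4,-0.6,-5.8,-0.3,0.7,-0.4,8.5],[3.4,-0.6,-5.9,-0.3,0.7,-0.4,8.5],[3.4,-0.6,-5.9,-0.4,0.6,-0.4,8.5],[3.3,-0.6,-5.8,-0.5,0.5,-0.5,8.5],[3.4,-0.6,-5.9,-0.5,0.4,-0.5,8.5],[3.4,-0.5,-5.8,-0.6,0.4,-0.5,8.5],[3.4,-0.6,-5.9,-0.6,0.3,-0.5,8.5]])

```text
time: 14.6
tool_pos: [416.2, -144.4, 348.4]
ee_rot: [-0.004, 0.523, 0.821, 0.229]
wrist_force: [0.0, -0.4, 0.7]
gripper_width: 84.9
```

move_arm(commands=[[3.4,-0.6,-5.8,-0.6,0.2,-0.5,8.5],[3.4,-0.6,-5.9,-0.65,0.1,-0.5,8.5],[3.3,-0.6,-5.8,-0.65,0,-0.5,8.5],[3.4,-0.6,-5.9,-0.65,-0.1,-0.5,8.5],[3.4,-0.6,-5.8,-0.65,-0.2,-0.5,8.5],[3.4,-0.6,-5.9,-0.6,-0.3,-0.5,8.5],[3.4,-0.6,-5.9,-0.6,-0.4,-0.45,8.5],[3.3,-0.6,-5.8,-0.55,-0.5,-0.4,8.5]])

```text
time: 15.4
tool_pos: [441.6, -197.7, 378.6]
ee_rot: [0.001, 0.15, 0.989, -0.002]
wrist_force: [-0.4, -0.0, -0.4]
gripper_width: 85.0
```

Run:
```python
from st import *
o=st();print(o['tool_pos']);grab('wrist','wrist10');grab('top','top10');c=grab('scene','scene10')
```

```text
t 15.4 q [-0.58  -0.032  1.683 -0.002  1.486 -1.848] tip [-189.7 -166.2  205.6] z [ 0.002 -0.004 -1.   ] x [-0.955  0.298 -0.004] F [-0.36 -0.01 -0.4 ] w 85.0
[ 441.60371761 -197.74557458  378.61449884]
```

View pics/wrist10.png

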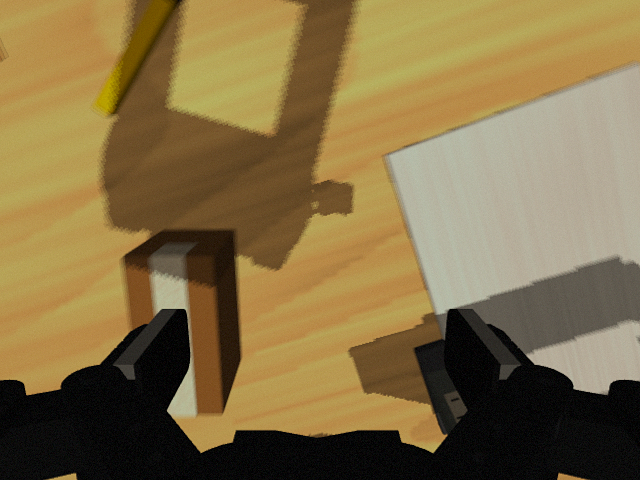

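View pics/top10.png

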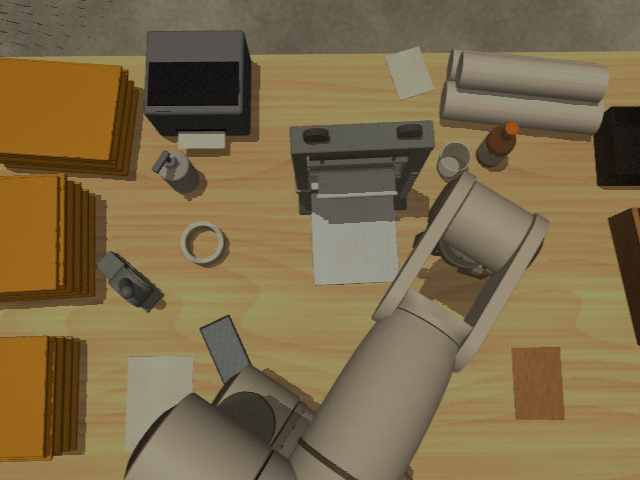

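Run:
```python
from st import *
c=load('wrist10');W=cloud(c);v,u=np.mgrid[:480,:640]
m=(u>100)&(u<260)&(v>225)&(v<425)&(W[...,2]>72)&(W[...,2]<90)
P=W[m];print(len(P),np.median(P[:,2]));r=cv2.minAreaRect(P[:,:2].astype(np.float32));print(r,cv2.boxPoints(r).round(1))
t=load('top0');W=cloud(t);m=(abs(W[...,2]-80)<6)&(u>455)&(u<510)&(v>210)&(v<285);P=W[m];r=cv2.minAreaRect(P[:,:2].astype(np.float32));print(r,cv2.boxPoints(r).round(1))
```

```text
9982 80.51638718594069
((483.0099792480469, -313.8141784667969), (60.39474105834961, 121.55424499511719), 72.17113494873047) [[ 415.9 -324. ]
 [ 531.6 -361.2]
 [ 550.1 -303.7]
 [ 434.4 -266.5]]
((481.1917724609375, -312.290771484375), (61.167903900146484, 121.5357894897461), 72.56544494628906) [[ 414.1 -323.3]
 [ 530.  -359.7]
 [ 548.3 -301.3]
 [ 432.4 -264.9]]
```

Run:
```python
from st import *
o=st();R0=R_(o['ee_rot']);p0=o['tool_pos'];R1=Rdown(162.3)
P=(463.6,-307.4,290);q=check(p0,R0,P,R1,5,o['q']);seg(p0,R0,P,R1,5,8.5);check(P,R1,(463.6,-307.4,200),R1,4,q)
```

```text
t 15.55 q [-5.800e-01 -3.100e-02  1.683e+00  1.000e-03  1.487e+00 -1.843e+00] tip [-189.6 -165.1  205.1] z [ 0.003 -0.001 -1.   ] x [-0.953  0.303 -0.003] F [ 0.15 -0.02  0.62] w 84.9
rate/lim [0.24 0.34 0.1  0.   0.17 0.15] res 0.0 q [-0.72  0.18  1.64 -0.    1.32 -1.99]
step mm 28.5 deg 0.03
[[0.0,0.0,0.0,-1.08,-1.97,1.76,8.5],[0.0,0.1,0.0,-1.08,-1.96,1.77,8.5],[0.0,-0.0,0.0,-1.09,-1.97,1.76,8.5],[0.0,0.0,0.0,-1.09,-1.96,1.77,8.5],[0.0,0.1,0.1,-1.08,-1.97,1.76,8.5]]
end [ 463.6 -307.4  290. ] [[-0.952, 0.305, -0.001], [0.305, 0.952, 0.0], [0.001, 0.0, -1.0]]
rate/lim [0.   0.19 0.16 0.   0.21 0.  ] res 0.0 q [-0.72  0.27  1.73 -0.    1.14 -1.99]
```

move_arm(commands=[[0,0,0,-1.1,-2,1.75,8.5],[0,0.1,0,-1.1,-1.95,1.75,8.5],[0,0,0,-1.1,-1.95,1.75,8.5],[0,0,0,-1.1,-1.95,1.8,8.5],[0,0.1,0.1,-1,-1.95,1.75,8.5],[0,0,0,0,0,0,8.5]])

```text
time: 16.15
tool_pos: [463.1, -308.8, 286.9]
ee_rot: [-0.002, 0.156, 0.988, 0.002]
wrist_force: [-0.9, 0.4, -1.0]
gripper_width: 85.1
```

Run:
```python
from st import *
o=st();print(o['tool_pos']);R0=R_(o['ee_rot']);p0=o['tool_pos'];c=grab('wrist','wrist11')
W=cloud(c);v,u=np.mgrid[:480,:640]
m=(W[...,2]>72)&(W[...,2]<90)&(v<300);P=W[m];r=cv2.minAreaRect(P[:,:2].astype(np.float32));print(np.median(P[:,2]),r,cv2.boxPoints(r).round(1))
seg(p0,R0,(463.6,-307.4,200),Rdown(162.3),4,8.5)
```

```text
t 16.15 q [-0.726  0.182  1.644  0.     1.321 -1.984] tip [-173.8 -276.5  113.9] z [-0.004  0.004 -1.   ] x [-0.951  0.308  0.005] F [-0.93  0.37 -1.04] w 85.1
[ 463.1105437  -308.76154227  286.8591216 ]
80.65700495434278 ((447.6411437988281, -302.5943603515625), (60.0837516784668, 46.8576774597168), 72.15826416015625) [[ 416.1 -324. ]
 [ 460.7 -338.4]
 [ 479.1 -281.2]
 [ 434.5 -266.8]]
step mm 21.7 deg 0.1
[[0.0,-0.1,-0.1,-0.01,0.03,2.17,8.5],[0.1,-0.0,-0.0,-0.01,0.03,2.17,8.5],[0.0,-0.1,-0.1,-0.01,0.04,2.17,8.5],[0.0,-0.1,-0.0,-0.0,0.03,2.18,8.5]]
end [ 463.5 -307.4  200. ] [[-0.952, 0.305, 0.0], [0.305, 0.952, 0.001], [-0.0, 0.001, -1.0]]
```

View pics/wrist11.png

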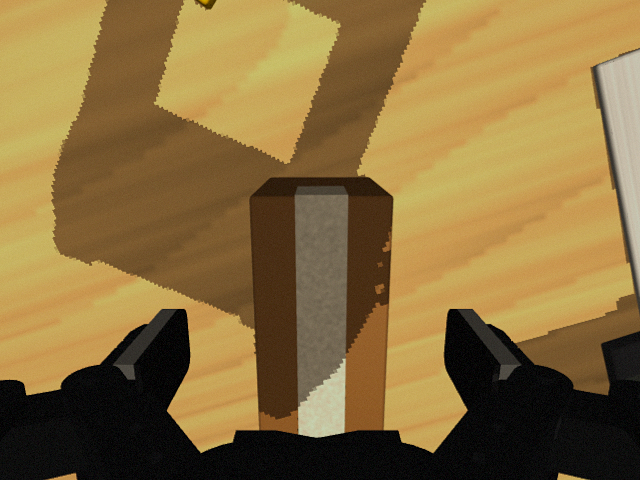

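Carton centred between the open pads, at about (321,310), and aligned with them. Descending to grip it.

move_arm(commands=[[0,-0.1,0,0,0,2.2,8.5],[0,0,0,0,0,2.2,8.5],[0,-0.1,-0.1,0,0.1,2.2,8.5],[0,-0.1,0,0,0.1,2.1,8.5],[0,0,0,0,0,0,8.5]])

```text
time: 16.7
tool_pos: [463.6, -304.3, 200.8]
ee_rot: [0.0, 0.153, 0.988, 0.001]
wrist_force: [0.0, 0.1, -0.2]
gripper_width: 84.8
```

move_arm(commands=[[0,0,0,0,0,0,5.5],[0,0,0,0,0,0,5.5],[0,0,0,0,0,0,5.5],[0,0,0,0,0,0,5.5],[0,0,0,0,0,0,5.5]], force=30)

```text
time: 17.2
tool_pos: [464.4, -305.6, 204.0]
ee_rot: [0.002, 0.153, 0.988, -0.001]
wrist_force: [-0.5, 2.4, 9.8]
gripper_width: 59.7
```

Run:
```python
from st import *
o=st();print(o['tool_pos'])
```

```text
t 17.2 q [-7.210e-01  2.610e-01  1.732e+00  1.000e-03  1.144e+00 -1.986e+00] tip [-170.9 -274.6   31. ] z [ 0.004 -0.002 -1.   ] x [-0.953  0.301 -0.005] F [-0.5   2.36  9.85] w 59.7
[ 464.43222987 -305.60173979  204.01901855]
```

Run:
```python
from st import *
o=robot.observe();R0=R_(o['ee_rot']);p0=o['tool_pos'];R1=Rdown(182.3)
A=p0+[0,0,50];q=check(p0,R0,A,R0,4,o['q']);seg(p0,R0,A,R0,4,5.5)
B=b2w((-200,0,250));q=check(A,R0,B,R1,12,q);seg(A,R0,B,R1,12,5.5)
C=b2w((-115,0,225));q=check(B,R1,C,R1,6,q);
D=b2w((-115,0,210));q=check(C,R1,D,R1,6,q);
```

```text
rate/lim [0.   0.11 0.08 0.   0.12 0.  ] res 0.0 q [-0.72  0.21  1.68  0.    1.24 -1.99]
step mm 12.5 deg 0.0
[[0.0,0.0,0.0,-0.01,-0.0,-1.25,5.5],[0.0,0.0,0.0,-0.0,-0.0,-1.25,5.5],[0.0,0.0,0.0,-0.01,-0.0,-1.25,5.5],[0.0,0.0,0.0,-0.0,-0.01,-1.25,5.5]]
end [ 464.4 -305.6  254. ] [[-0.953, 0.301, 0.004], [0.301, 0.953, -0.002], [-0.005, -0.001, -1.0]]
rate/lim [0.37 0.22 0.23 0.   0.03 0.1 ] res 0.0 q [-0.26 -0.05  1.98  0.    1.22 -1.87]
step mm 23.0 deg 1.65
[[-0.0,0.0,-1.7,1.0,2.07,0.03,5.5],[-0.0,0.0,-1.6,0.93,2.1,0.02,5.5],[-0.0,0.1,-1.7,0.88,2.12,0.03,5.5],[-0.0,-0.0,-1.6,0.82,2.15,0.03,5.5],[-0.0,0.0,-1.7,0.75,2.17,0.03,5.5],[-0.1,0.0,-1.6,0.69,2.19,0.02,5.5],[0.0,0.1,-1.7,0.63,2.21,0.04,5.5],[0.0,-0.0,-1.6,0.56,2.22,0.03,5.5]]
[[0.0,-0.0,-1.7,0.5,2.24,0.03,5.5],[0.0,0.0,-1.6,0.43,2.26,0.03,5.5],[0.0,0.0,-1.7,0.37,2.27,0.04,5.5],[-0.0,0.1,-1.6,0.3,2.27,0.03,5.5]]
end [425.1 -32.9 250. ] [[-0.999, -0.039, -0.001], [-0.039, 0.999, -0.0], [0.001, -0.0, -1.0]]
rate/lim [0.07 0.27 0.18 0.   0.05 0.05] res 0.0 q [-0.21  0.15  1.82 -0.    1.17 -1.82]
rate/lim [0.   0.02 0.02 0.   0.03 0.  ] res 0.0 q [-0.21  0.17  1.83 -0.    1.14 -1.82]
```

move_arm(commands=[[0,0,0,0,0,-1.2,5.5],[0,0,0,0,0,-1.3,5.5],[0,0,0,0,0,-1.2,5.5],[0,0,0,0,0,-1.3,5.5],[0,0,0,0,0,0,5.5]])

```text
time: 17.7
tool_pos: [464.3, -305.7, 254.6]
ee_rot: [0.003, 0.152, 0.988, -0.001]
wrist_force: [0.6, -0.2, -2.6]
gripper_width: 59.6
```

move_arm(commands=[[0,0,-1.7,1,2.1,0,5.5],[0,0,-1.6,0.9,2.1,0,5.5],[0,0.1,-1.7,0.9,2.1,0,5.5],[0,0,-1.6,0.8,2.15,0,5.5],[0,0,-1.7,0.75,2.15,0,5.5],[-0.1,0,-1.6,0.7,2.2,0,5.5],[0,0.1,-1.7,0.65,2.2,0.1,5.5],[0,0,-1.6,0.55,2.2,0.1,5.5]])

```text
time: 18.5
tool_pos: [437.4, -123.0, 249.9]
ee_rot: [-0.001, 0.037, 0.999, 0.001]
wrist_force: [-0.2, 0.5, -1.5]
gripper_width: 59.9
```

move_arm(commands=[[0,0,-1.7,0.5,2.25,0,5.5],[0,0,-1.6,0.45,2.25,0,5.5],[0,0,-1.7,0.35,2.25,0,5.5],[0,0.1,-1.6,0.3,2.3,0,5.5],[0,0,0,0,0,0,5.5]])

```text
time: 19.0
tool_pos: [424.0, -31.1, 250.0]
ee_rot: [-0.002, -0.021, 1.0, 0.001]
wrist_force: [0.2, 0.5, -2.2]
gripper_width: 59.7
```

Run:
```python
from st import *
o=st();print(o['tool_pos'],w2b(o['tool_pos']));c=grab('wrist','wrist12');grab('top','top12')
R0=R_(o['ee_rot']);p0=o['tool_pos'];R1=Rdown(182.3)
seg(p0,R0,b2w((-115,0,228)),R1,6,5.5)
```

```text
t 19.0 q [-2.550e-01 -5.400e-02  1.977e+00  1.000e-03  1.222e+00 -1.869e+00] tip [-201.5    2.1   77. ] z [-0.003  0.002 -1.   ] x [-0.999 -0.043  0.003] F [ 0.24  0.51 -2.22] w 59.7
[424.03892692 -31.06761938 250.00614998] [-200.95078922    1.79834475  250.00614998]
step mm 14.8 deg 0.04
[[0.0,-0.0,0.0,-1.43,-0.03,0.36,5.5],[0.0,-0.1,0.0,-1.44,-0.04,0.36,5.5],[0.0,0.0,0.1,-1.43,-0.03,0.37,5.5],[0.1,-0.0,-0.0,-1.43,-0.03,0.36,5.5],[-0.0,-0.0,0.0,-1.44,-0.04,0.37,5.5],[-0.0,-0.1,0.0,-1.43,-0.03,0.36,5.5]]
end [510.  -29.4 228. ] [[-0.999, -0.041, 0.0], [-0.041, 0.999, 0.0], [-0.0, -0.0, -1.0]]
```

View pics/top12.png

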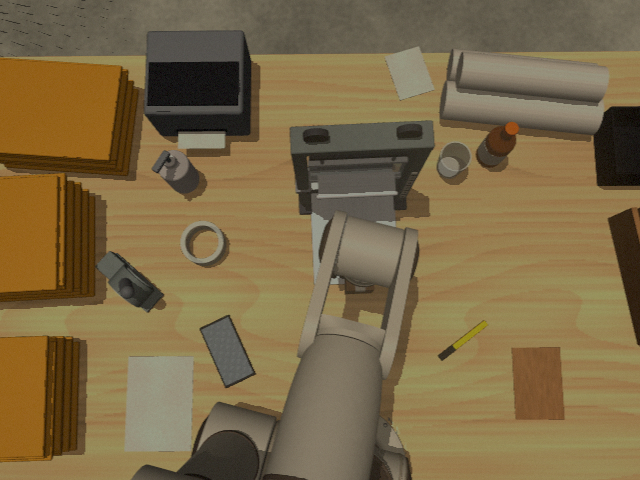

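View pics/wrist12.png

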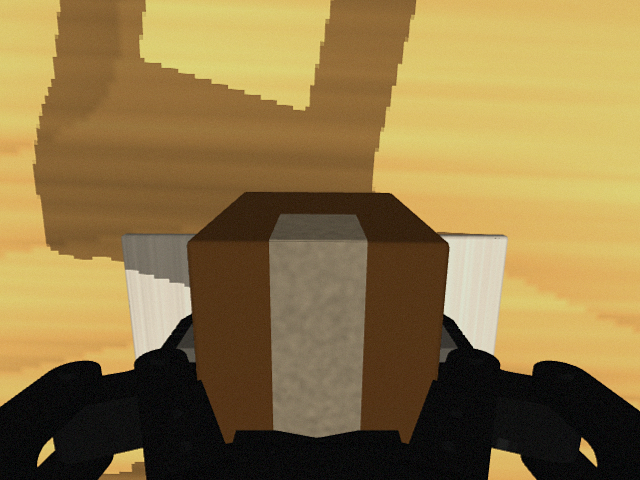

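move_arm(commands=[[0,0,0,-1.4,-0.05,0.4,5.5],[0,-0.1,0,-1.4,0,0.4,5.5],[0,0,0.1,-1.4,-0.05,0.3,5.5],[0.1,0,0,-1.45,-0.05,0.4,5.5],[0,0,0,-1.45,0,0.4,5.5],[0,-0.1,0,-1.45,-0.05,0.3,5.5],[0,0,0,0,0,0,5.5]])

```text
time: 19.8
tool_pos: [511.1, -32.5, 227.4]
ee_rot: [0.0, -0.019, 1.0, -0.0]
wrist_force: [-0.8, -0.9, -1.7]
gripper_width: 60.1
```

Run:
```python
from st import *
o=st();print(o['tool_pos'],w2b(o['tool_pos']));c=grab('wrist','wrist13');c=grab('scene','scene13')
W=cloud(load('wrist13'));
v,u=np.mgrid[:480,:640];m=(u>200)&(u<430)&(v>245)&(v<400);P=W[m];P=P[~np.isnan(P[:,0])];B=np.array([w2b(x) for x in P]);B=B[B[:,2]>60];print('top z',np.median(B[:,2]),cv2.minAreaRect(B[:,:2].astype(np.float32)))
R0=R_(o['ee_rot']);p0=o['tool_pos'];R1=Rdown(182.3)
seg(p0,R0,b2w((-115,0,211)),R1,3,5.5)
```

```text
t 19.8 q [-2.140e-01  1.510e-01  1.812e+00 -1.000e-03  1.177e+00 -1.821e+00] tip [-113.9   -3.2   54.4] z [ 0.001 -0.001 -1.   ] x [-0.999 -0.037 -0.   ] F [-0.77 -0.89 -1.65] w 60.1
[511.1371036  -32.48967527 227.3678552 ] [-113.97984891   -3.11797148  227.3678552 ]
top z 104.14652410216326 ((-133.56190490722656, -4.806865692138672), (56.510066986083984, 40.79622268676758), 89.8222427368164)
step mm 5.6 deg 0.06
[[-0.0,0.0,-0.1,0.03,0.1,0.55,5.5],[-0.0,0.0,-0.0,0.04,0.11,0.54,5.5],[-0.0,0.0,-0.1,0.03,0.1,0.55,5.5]]
end [510.  -29.4 211. ] [[-0.999, -0.04, 0.001], [-0.04, 0.999, -0.001], [-0.0, -0.001, -1.0]]
```

View pics/scene13.png

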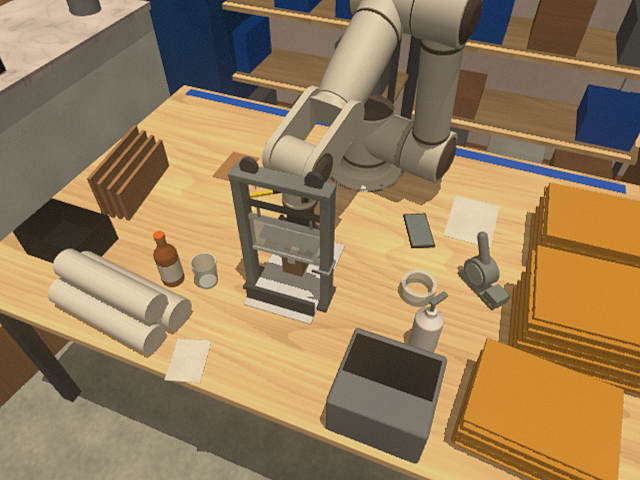

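move_arm(commands=[[0,0,0,0,0.1,0.5,5.5],[0,0,0,0,0.1,0.5,5.5],[0,0,0,0,0.1,0.5,5.5],[0,0,0,0,0,0.2,5.5],[0,0,0,0,0,0,5.5]])

```text
time: 20.4
tool_pos: [509.8, -28.5, 210.8]
ee_rot: [0.0, -0.019, 1.0, -0.0]
wrist_force: [0.1, -0.2, -2.3]
gripper_width: 59.7
```

```bash
python3 st.py
```

```text
t 20.4 q [-0.207  0.168  1.831 -0.     1.142 -1.816] tip [-115.1    0.8   37.8] z [ 0.    -0.001 -1.   ] x [-0.999 -0.038 -0.   ] F [ 0.12 -0.23 -2.35] w 59.7
```

move_arm(commands=[[0,0,0,0,0,0.1,5.5],[0,0,0,0,0,0,5.5],[0,0,0,0,0,0,8],[0,0,0,0,0,0,8],[0,0,0,0,0,0,8],[0,0,0,0,0,0,8]])

```text
time: 21.0
tool_pos: [510.0, -28.6, 210.1]
ee_rot: [0.001, -0.019, 1.0, -0.0]
wrist_force: [0.3, -0.1, -0.2]
gripper_width: 79.7
```

Run:
```python
from st import *
o=st();p0=o['tool_pos'];R0=R_(o['ee_rot']);R1=Rdown(182.3)
# straight up then back
A=p0+np.array([0,0,60]);B=b2w((-230,0,400));
q=check(p0,R0,A,R0,4,o['q']);q=check(A,R0,B,R1,8,q);seg(A,R0,B,R1,6,0)
p2,R2=tip((-215,0,150),50);q2=check(B,R1,p2,R2,26,q)
p2,R2=tip((-190,0,150),45);q2=check(B,R1,p2,R2,26,q)
```

```text
t 21.0 q [-0.207  0.169  1.832 -0.     1.14  -1.816] tip [-114.8    0.7   37.1] z [ 0.001 -0.001 -1.   ] x [-0.999 -0.038 -0.001] F [ 0.33 -0.11 -0.19] w 79.7
rate/lim [0.   0.14 0.11 0.   0.15 0.  ] res 0.0 q [-0.21  0.1   1.77 -0.    1.27 -1.82]
rate/lim [0.09 0.33 0.08 0.   0.19 0.06] res 0.0 q [-0.28 -0.23  1.81 -0.    1.56 -1.89]
step mm 28.9 deg 0.02
[[-0.0,0.0,-0.0,1.91,-0.02,-2.17,0],[-0.0,0.0,-0.0,1.92,-0.02,-2.16,0],[-0.0,0.0,-0.1,1.91,-0.02,-2.17,0],[-0.0,0.0,0.0,1.92,-0.01,-2.17,0],[-0.0,0.0,0.0,1.91,-0.02,-2.16,0],[-0.0,0.1,-0.0,1.92,-0.01,-2.17,0]]
end [395.1 -34.  400. ] [[-0.999, -0.04, -0.001], [-0.04, 0.999, -0.001], [0.001, -0.001, -1.0]]
rate/lim [0.47 0.24 0.32 0.64 0.78 0.48] res 0.7484 q [-0.21 -0.62  2.52 -1.36  0.19 -2.78]
rate/lim [0.39 0.19 0.31 0.65 0.66 0.46] res 0.7334 q [-0.2  -0.57  2.5  -1.36  0.19 -2.78]
```

```bash
cat >> kin.py <<'E'
def tipD(T,pitch):
    R=Rfwd(pitch)*Ro.from_euler('z',180,degrees=True);return b2w(np.array(T,float))-R.apply([0,0,173]),R
E
python3 - <<'E'
from st import *
o=robot.observe()
for pit in (45,50,55,60,65):
    q=o['q']
    for T in ((-190,0,120),(-190,0,45),(-155,0,45),(-100,0,45),(-62,0,45)):
        p,R=tipD(T,pit);q,e=ik(p,R,q);print(pit,T,q.round(2),round(e,4))
E
```

```text
45 (-190, 0, 120) [-0.57 -0.57  2.44  0.67  0.7  -2.58] 0.0
45 (-190, 0, 45) [-0.54 -0.4   2.53  0.84  0.5  -2.78] 0.0354
45 (-155, 0, 45) [-0.46 -0.28  2.46  0.89  0.42 -2.78] 0.0334
45 (-100, 0, 45) [-0.37 -0.13  2.35  0.94  0.34 -2.78] 0.027
45 (-62, 0, 45) [-0.33 -0.04  2.27  0.96  0.3  -2.78] 0.0193
50 (-190, 0, 120) [-0.51 -0.53  2.38  0.52  0.74 -2.42] 0.0
50 (-190, 0, 45) [-0.51 -0.38  2.48  0.72  0.54 -2.66] 0.0
50 (-155, 0, 45) [-0.44 -0.27  2.41  0.72  0.47 -2.62] 0.0
50 (-100, 0, 45) [-0.36 -0.12  2.3   0.71  0.39 -2.55] 0.0
50 (-62, 0, 45) [-0.32 -0.04  2.22  0.68  0.36 -2.49] 0.0
55 (-190, 0, 120) [-0.47 -0.48  2.32  0.4   0.79 -2.28] 0.0
55 (-190, 0, 45) [-0.47 -0.35  2.42  0.52  0.59 -2.45] 0.0
55 (-155, 0, 45) [-0.4  -0.25  2.35  0.51  0.53 -2.39] 0.0
55 (-100, 0, 45) [-0.33 -0.11  2.24  0.47  0.47 -2.31] 0.0
55 (-62, 0, 45) [-0.29 -0.02  2.16  0.44  0.45 -2.25] 0.0
60 (-190, 0, 120) [-0.42 -0.43  2.26  0.3   0.86 -2.18] 0.0
60 (-190, 0, 45) [-0.42 -0.31  2.36  0.38  0.65 -2.28] 0.0
60 (-155, 0, 45) [-0.37 -0.21  2.29  0.36  0.61 -2.23] 0.0
60 (-100, 0, 45) [-0.31 -0.08  2.18  0.32  0.57 -2.15] 0.0
60 (-62, 0, 45) [-0.28  0.    2.1   0.3   0.56 -2.1 ] 0.0
65 (-190, 0, 120) [-0.38 -0.37  2.2   0.22  0.93 -2.09] 0.0
65 (-190, 0, 45) [-0.38 -0.26  2.29  0.26  0.73 -2.16] 0.0
65 (-155, 0, 45) [-0.34 -0.17  2.23  0.25  0.69 -2.11] 0.0
65 (-100, 0, 45) [-0.29 -0.05  2.12  0.22  0.67 -2.04] 0.0
65 (-62, 0, 45) [-0.26  0.03  2.04  0.2   0.66 -2.  ] 0.0
```

Run:
```python
from st import *
o=robot.observe();p0=o['tool_pos'];R0=R_(o['ee_rot'])
A=p0+np.array([0,0,80]);q=check(p0,R0,A,R0,4,o['q'])
p1,R1=tipD((-200,0,125),55);q=check(A,R0,p1,R1,8,q);seg(A,R0,p1,R1,8,3)
p2,R2=tipD((-185,0,30),55);q=check(p1,R1,p2,R2,8,q)
p3,R3=tipD((-60,0,30),55);q=check(p2,R2,p3,R3,16,q)
```

```text
rate/lim [0.   0.18 0.15 0.   0.2  0.  ] res 0.0 q [-0.21  0.09  1.75 -0.    1.31 -1.82]
rate/lim [0.48 0.67 0.51 0.44 0.4  0.52] res 0.0 q [-0.49 -0.52  2.33  0.4   0.83 -2.29]
step mm 23.2 deg 4.37
[[-0.0,-4.4,-0.0,2.3,-0.01,0.29,3],[-0.0,-4.3,-0.0,2.32,-0.02,0.11,3],[-0.0,-4.4,-0.0,2.32,-0.01,-0.06,3],[-0.0,-4.4,-0.0,2.31,-0.02,-0.24,3],[-0.1,-4.3,-0.1,2.29,-0.01,-0.42,3],[0.0,-4.4,0.0,2.24,-0.01,-0.58,3],[0.0,-4.4,0.0,2.2,-0.01,-0.76,3],[0.0,-4.3,-0.0,2.13,-0.01,-0.92,3]]
end [325.9 -36.8 266.7] [[-0.819, -0.04, 0.572], [-0.033, 0.999, 0.023], [-0.573, 0.0, -0.82]]
rate/lim [0.03 0.26 0.09 0.16 0.18 0.18] res 0.0 q [-0.46 -0.3   2.42  0.57  0.53 -2.49]
rate/lim [0.11 0.18 0.11 0.04 0.06 0.06] res 0.0 q [-0.29  0.01  2.17  0.48  0.42 -2.29]
```

move_arm(commands=[[0,0,0,0,0,-2,8],[0,0,0,0,0,-2,8],[0,0,0,0,0,-2,8],[0,0,0,0,0,-2,8],[0,0,0,0,0,0,8]])

```text
time: 21.5
tool_pos: [510.3, -28.6, 292.6]
ee_rot: [0.002, -0.019, 1.0, -0.001]
wrist_force: [-0.5, -0.7, -0.7]
gripper_width: 80.1
```

move_arm(commands=[[0,-4.4,0,2.3,0,0.3,3],[0,-4.3,0,2.3,0,0.1,3],[0,-4.4,0,2.3,0,-0.1,3],[0,-4.4,0,2.3,0,-0.2,3],[0,-4.3,0,2.3,0,-0.4,3],[0,-4.4,0,2.2,0,-0.6,3],[0,-4.4,0,2.2,0,-0.75,3],[0,-4.3,0,2.1,0,-0.9,3]])

```text
time: 22.3
tool_pos: [326.0, -35.3, 266.0]
ee_rot: [0.301, -0.018, 0.953, 0.005]
wrist_force: [0.1, 0.3, 0.8]
gripper_width: 29.9
```

Run:
```python
from st import *
o=st();grab('wrist','wrist14');grab('top','top14');grab('scene','scene14')
p0=o['tool_pos'];R0=R_(o['ee_rot'])
p1,R1=tipD((-185,0,30),55);q=check(p0,R0,p1,R1,8,o['q']);seg(p0,R0,p1,R1,8,3)
```

```text
t 22.3 q [-0.48  -0.52   2.331  0.398  0.823 -2.286] tip [-199.6    1.2  124.4] z [ 0.575  0.021 -0.818] x [-0.818 -0.032 -0.575] F [0.1  0.3  0.84] w 29.9
rate/lim [0.02 0.26 0.09 0.16 0.18 0.18] res 0.0 q [-0.46 -0.3   2.42  0.57  0.53 -2.49]
step mm 11.9 deg 0.02
[[-0.0,0.0,-0.0,0.53,-0.02,1.07,3],[-0.0,0.0,-0.0,0.52,-0.01,1.07,3],[-0.0,0.0,-0.0,0.53,-0.02,1.07,3],[-0.1,0.0,-0.0,0.52,-0.02,1.07,3],[0.0,0.1,-0.0,0.53,-0.02,1.07,3],[0.0,-0.0,-0.0,0.52,-0.02,1.08,3],[0.0,-0.0,-0.0,0.52,-0.02,1.07,3],[-0.0,-0.0,-0.1,0.53,-0.02,1.07,3]]
end [340.9 -36.2 171.7] [[-0.818, -0.041, 0.573], [-0.034, 0.999, 0.023], [-0.574, -0.001, -0.819]]
```

View pics/wrist14.png

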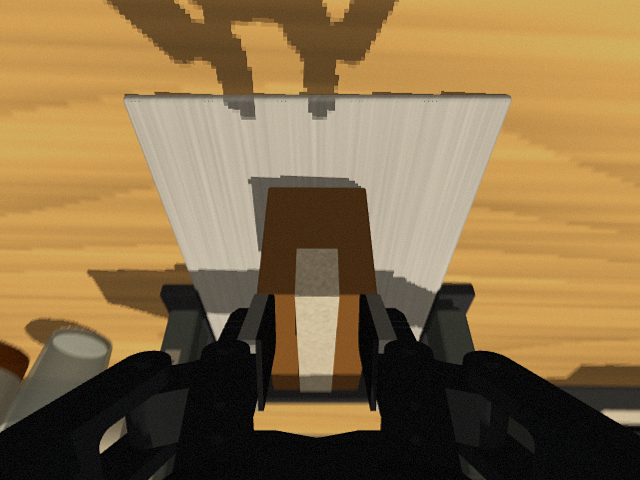

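View pics/top14.png

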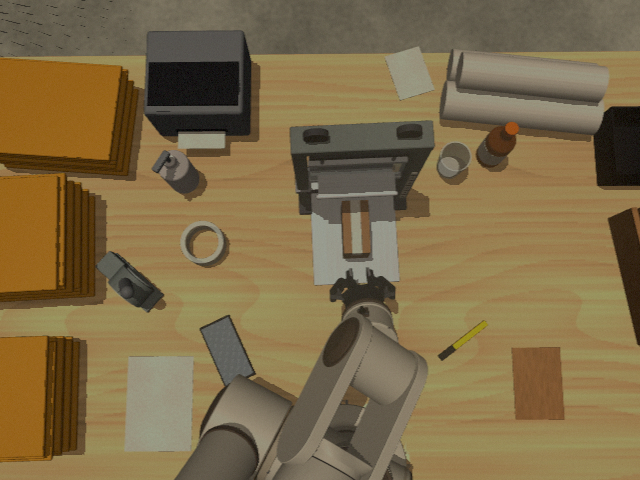

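```bash
cat >> st.py <<'E'
def carton(tag):
    c=load(tag);W=cloud(c).reshape(-1,3);W=W[~np.isnan(W[:,0])];B=np.array([w2b(x) for x in W])
    m=(abs(B[:,1])<60)&(B[:,0]>-230)&(B[:,0]<90)&(B[:,2]>78)&(B[:,2]<94);P=B[m]
    r=cv2.minAreaRect(P[:,:2].astype(np.float32));print(tag,'top',np.median(P[:,2]).round(1),r,cv2.boxPoints(r).round(1).tolist())
    m=(abs(B[:,1])<45)&(B[:,0]>-200)&(B[:,0]<-30)&(B[:,2]>25)&(B[:,2]<75);P=B[m]
    if len(P)>50:
        k=np.polyfit(P[:,1],P[:,0],1);P=P[abs(np.polyval(k,P[:,1])-P[:,0])<4];
        if len(P)>50:
            k=np.polyfit(P[:,1],P[:,0],1);print('rear face x=%.1f slope %.2f deg  y %s'%(k[1],np.degrees(k[0]),np.percentile(P[:,1],[1,99]).round(1)))
E
python3 -c "
from st import *
carton('wrist14');carton('top14')"
```

```text
wrist14 top 86.6 ((-96.26014709472656, -1.000753402709961), (59.80241012573242, 122.50615692138672), 89.39111328125) [[-157.8000030517578, -30.200000762939453], [-35.29999923706055, -31.600000381469727], [-34.70000076293945, 28.200000762939453], [-157.1999969482422, 29.5]]
rear face x=-155.6 slope 0.60 deg  y [-29.6  28.8]
top14 top 85.3 ((-97.06825256347656, 0.2754936218261719), (59.988059997558594, 121.911376953125), 89.56863403320312) [[-158.1999969482422, -29.299999237060547], [-36.29999923706055, -30.200000762939453], [-35.900001525878906, 29.799999237060547], [-157.8000030517578, 30.700000762939453]]
```

move_arm(commands=[[0,0,0,0.5,0,1.1,3],[0,0,0,0.5,0,1.1,3],[0,0,0,0.5,0,1.1,3],[0,0,0,0.5,0,1.1,3],[0,0,0,0.5,0,1.1,3],[0,0,0,0.55,-0.05,1.1,3],[0,0,0,0.55,0,1.0,3],[0,0,0,0.55,-0.05,1.0,3]])

```text
time: 23.25
tool_pos: [343.0, -36.0, 171.8]
ee_rot: [0.299, -0.019, 0.954, 0.006]
wrist_force: [-0.5, 0.5, 0.5]
gripper_width: 30.0
```

Run:
```python
from st import *
o=st();p0=o['tool_pos'];R0=R_(o['ee_rot'])
p1,R1=tipD((-75,0,32),55);q=check(p0,R0,p1,R1,16,o['q']);seg(p0,R0,p1,R1,16,3)
```

```text
t 23.25 q [-0.45  -0.291  2.419  0.558  0.531 -2.476] tip [-1.832e+02 -1.000e-01  2.990e+01] z [ 0.571  0.022 -0.821] x [-0.82  -0.032 -0.571] F [-0.46  0.54  0.47] w 30.0
rate/lim [0.09 0.15 0.09 0.03 0.05 0.05] res 0.0 q [-0.31 -0.02  2.2   0.49  0.43 -2.31]
step mm 6.7 deg 0.01
[[-0.0,-0.0,-0.0,-0.56,0.0,0.38,3],[-0.0,-0.0,-0.0,-0.56,0.0,0.37,3],[-0.0,-0.0,-0.0,-0.56,0.0,0.38,3],[-0.0,-0.0,-0.0,-0.56,0.0,0.37,3],[-0.0,-0.0,-0.0,-0.56,0.0,0.38,3],[-0.0,-0.1,-0.0,-0.56,0.0,0.37,3],[-0.0,0.0,-0.0,-0.56,0.0,0.38,3],[-0.0,0.0,-0.0,-0.56,0.0,0.38,3]]
[[-0.0,0.0,-0.0,-0.56,0.0,0.37,3],[-0.0,0.0,-0.0,-0.56,0.0,0.38,3],[-0.0,-0.0,-0.0,-0.56,0.0,0.38,3],[-0.0,-0.0,-0.0,-0.56,0.0,0.37,3],[-0.1,-0.0,-0.0,-0.56,0.0,0.38,3],[0.0,-0.0,-0.0,-0.56,0.0,0.38,3],[0.0,-0.0,-0.1,-0.55,0.0,0.37,3],[0.0,-0.0,0.0,-0.56,-0.0,0.38,3]]
end [450.8 -31.8 173.7] [[-0.819, -0.041, 0.572], [-0.034, 0.999, 0.024], [-0.573, 0.0, -0.82]]
```

move_arm(commands=[[0,0,0,-0.82,0,0.57,3],[0,0,0,-0.5,0,0.35,3],[0,0,0,-0.5,0,0.35,3],[0,0,0,-0.5,0,0.35,3],[0,0,0,-0.66,0,0.46,3],[0,0,0,-0.66,0,0.46,3],[0,0,0,-0.66,0,0.46,3],[0,0,0,-0.66,0,0.46,3]])

```text
time: 24.05
tool_pos: [403.4, -33.7, 172.6]
ee_rot: [0.3, -0.018, 0.954, 0.005]
wrist_force: [-1.0, 0.3, 0.5]
gripper_width: 29.7
```

Run:
```python
from st import *
st();grab('wrist','wrist15');carton('wrist15');grab('top','top15');carton('top15')
```

```text
t 24.05 q [-0.358 -0.131  2.299  0.526  0.455 -2.382] tip [-122.6   -0.3   30.8] z [ 0.573  0.021 -0.82 ] x [-0.819 -0.032 -0.573] F [-0.98  0.31  0.46] w 29.7
wrist15 top 87.0 ((-164.96353149414062, -1.1078071594238281), (117.1269760131836, 46.67461395263672), 89.56879425048828) [[-188.6999969482422, -59.5], [-142.10000610351562, -59.79999923706055], [-141.1999969482422, 57.29999923706055], [-187.89999389648438, 57.599998474121094]]
rear face x=-137.6 slope -1.92 deg  y [-29.8  26.6]
top15 top 85.1 ((-99.22989654541016, -1.8818855285644531), (108.3293685913086, 139.13058471679688), 89.4387435913086) [[-169.3000030517578, -55.400001525878906], [-30.200000762939453, -56.70000076293945], [-29.100000381469727, 51.599998474121094], [-168.3000030517578, 53.0]]
```

View pics/wrist15.png

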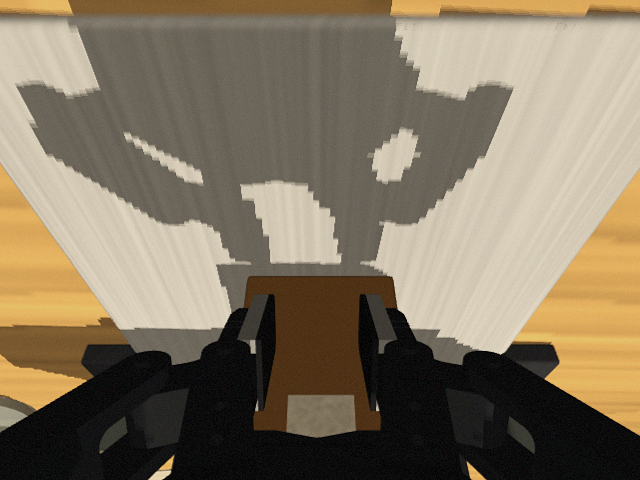

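move_arm(commands=[[0,0,0,-0.5,0,0.35,3],[0,0,0,-0.5,0,0.35,3],[0,0,0,-0.5,0,0.35,3],[0,0,0,-0.5,0,0.35,3],[0,0,0,-0.5,0,0.35,3],[0,0,0,-0.5,0,0.35,3],[0,0,0,-0.3,0,0.2,3]])

```text
time: 24.85
tool_pos: [443.4, -32.2, 172.6]
ee_rot: [0.3, -0.018, 0.954, 0.005]
wrist_force: [-1.6, 0.5, 0.6]
gripper_width: 29.5
```

Run:
```python
from st import *
st();grab('wrist','wrist16');grab('scene','scene16')
a=load('scene16')['frame'][150:340,180:360,::-1];cv2.imwrite('pics/sz16.png',cv2.resize(a,None,fx=3.1,fy=3.1,interpolation=cv2.INTER_CUBIC))
```

```text
t 24.85 q [-0.314 -0.038  2.216  0.494  0.428 -2.319] tip [-82.5  -0.4  30.8] z [ 0.572  0.021 -0.82 ] x [-0.819 -0.032 -0.573] F [-1.58  0.52  0.57] w 29.5
```

View pics/sz16.png

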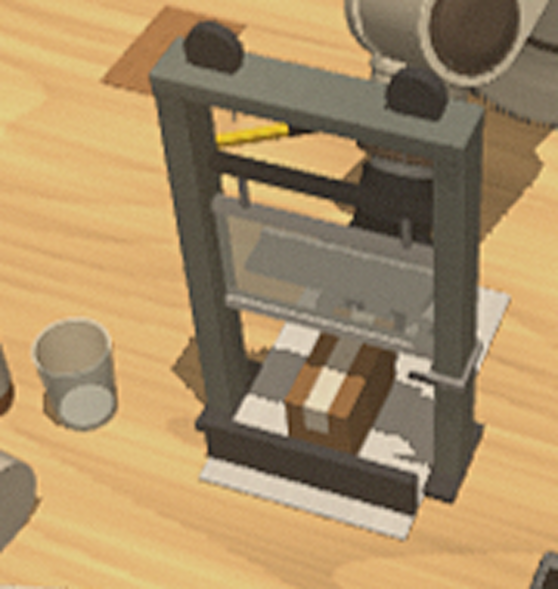

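View pics/wrist16.png

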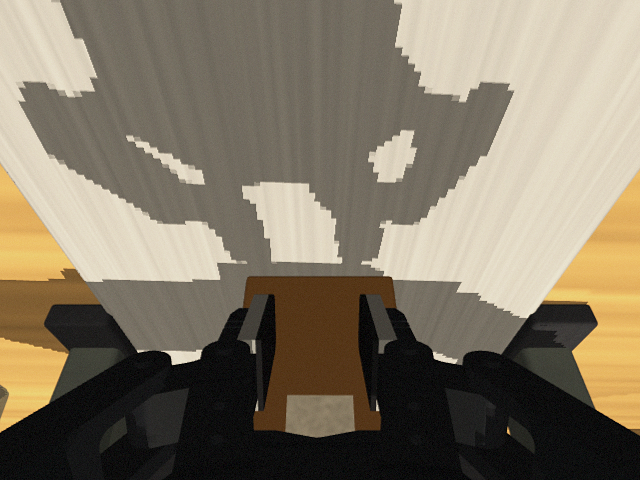

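move_arm(commands=[[0,0,0,-0.33,0,0.23,3],[0,0,0,-0.33,0,0.23,3],[0,0,0,-0.25,0,0.17,3]])

```text
time: 25.25
tool_pos: [454.2, -31.8, 172.7]
ee_rot: [0.3, -0.018, 0.954, 0.005]
wrist_force: [0.4, -0.0, -0.6]
gripper_width: 30.2
```

move_arm(commands=[[0,0,0,-0.16,0,0.11,3],[0,0,0,-0.16,0,0.11,3]])

```text
time: 25.45
tool_pos: [458.0, -31.6, 172.7]
ee_rot: [0.3, -0.018, 0.954, 0.005]
wrist_force: [-1.0, -0.4, 0.4]
gripper_width: 29.8
```

```bash
python3 st.py
```

```text
t 25.45 q [-0.3   -0.006  2.186  0.48   0.422 -2.295] tip [-68.   -0.4  30.9] z [ 0.572  0.021 -0.82 ] x [-0.819 -0.032 -0.573] F [-0.96 -0.44  0.41] w 29.8
```

move_arm(commands=[[0,0,0,-0.16,0,0.11,3],[0,0,0,-0.16,0,0.11,3]])

```text
time: 25.65
tool_pos: [460.3, -31.4, 172.1]
ee_rot: [0.299, -0.019, 0.954, 0.006]
wrist_force: [-92.7, -15.8, 62.5]
gripper_width: 30.0
```

move_arm(commands=[[0,0,0,-0.16,0,0.11,3],[0,0,0,-0.1,0,0.06,3]])

```text
time: 25.85
tool_pos: [461.3, -30.9, 170.4]
ee_rot: [0.296, -0.019, 0.955, 0.007]
wrist_force: [-110.8, -18.4, 58.7]
gripper_width: 30.2
```

```bash
python3 st.py
python3 - <<'E'
from st import *
grab('scene','scene17')
a=load('scene17')['frame'][230:330,230:330,::-1];cv2.imwrite('pics/sz17.png',cv2.resize(a,None,fx=6,fy=6,interpolation=cv2.INTER_CUBIC))
E
```

```text
t 25.85 q [-0.295  0.006  2.177  0.47   0.426 -2.284] tip [-66.    0.7  27.7] z [ 0.565  0.024 -0.825] x [-0.824 -0.033 -0.565] F [-110.79  -18.4    58.68] w 30.2
```

View pics/sz17.png

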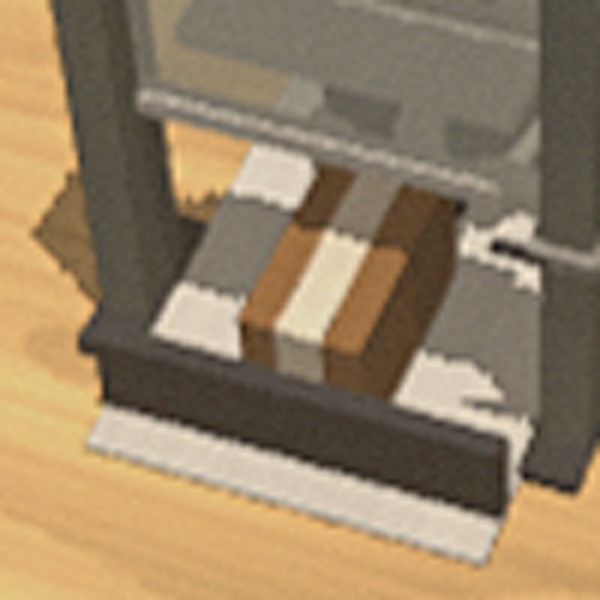

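The push force jumped to about 127 N as the carton met the stop. I sent the second small push without checking the first. Backing off now.

move_arm(commands=[[0,0,0,0.25,0,-0.17,3],[0,0,0,0.25,0,-0.17,3],[0,0,0,0.4,0,-0.3,3],[0,0,0,0.8,0,-0.57,3],[0,0,0,0.8,0,-0.57,3],[0,0,0,0.8,0,-0.57,3]])

```text
time: 26.5
tool_pos: [423.4, -32.9, 173.1]
ee_rot: [0.3, -0.018, 0.954, 0.005]
wrist_force: [-0.2, -0.3, 1.0]
gripper_width: 30.1
```

Run:
```python
from st import *
st();grab('wrist','wrist18');carton('wrist18');c=grab('top','top18');grab('scene','scene18')
for n,b in (('scene18',(230,330,230,330)),('top18',(130,290,290,420))):
    a=load(n)['frame'][b[0]:b[1],b[2]:b[3],::-1];cv2.imwrite(f'pics/z{n}.png',cv2.resize(a,None,fx=4.4,fy=3.7 if n=="top18" else 4.4,interpolation=cv2.INTER_CUBIC))
```

```text
t 26.5 q [-0.334 -0.084  2.258  0.509  0.441 -2.348] tip [-102.6   -0.2   31.3] z [ 0.573  0.021 -0.82 ] x [-0.819 -0.032 -0.573] F [-0.17 -0.34  0.99] w 30.1
wrist18 top 87.2 ((-144.58224487304688, -1.1214179992675781), (116.73625946044922, 45.93267822265625), 89.61983489990234) [[-167.89999389648438, -59.29999923706055], [-122.0, -59.599998474121094], [-121.19999694824219, 57.099998474121094], [-167.1999969482422, 57.400001525878906]]
rear face x=-108.9 slope -3.78 deg  y [-16.8  25.3]
```

View pics/wrist18.png

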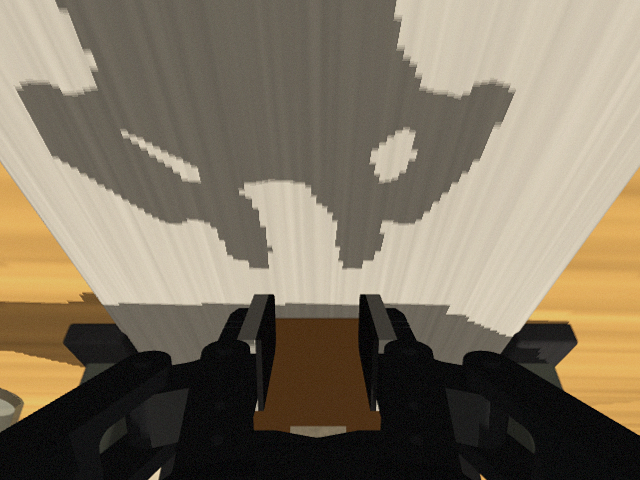

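View pics/zscene18.png

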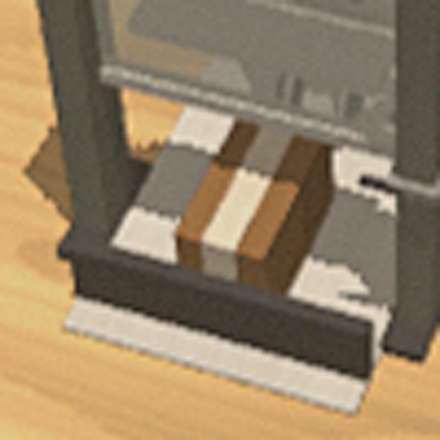

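Run:
```python
from st import *
for tag in ('scene17','scene18'):
    c=load(tag);W=cloud(c).reshape(-1,3);W=W[~np.isnan(W[:,0])];B=np.array([w2b(x) for x in W])
    m=(abs(B[:,1])<50)&(B[:,0]>-10)&(B[:,0]<75)&(B[:,2]>81)&(B[:,2]<92);P=B[m]
    print(tag,len(P),np.median(P[:,2]),P[:,0].min().round(1),P[:,0].max().round(1),np.percentile(P[:,1],[1,99]).round(1))
    r=cv2.minAreaRect(P[:,:2].astype(np.float32));print(r)
    m=(abs(B[:,1])<33)&(B[:,0]>40)&(B[:,0]<75)&(B[:,2]>60)&(B[:,2]<80);P=B[m]
    if len(P): k=np.polyfit(P[:,1],P[:,0],1);print('front face x',k[1],np.degrees(k[0]),len(P))
    m=(abs(B[:,1])<95)&(B[:,0]>50)&(B[:,0]<90)&(B[:,2]>50)&(B[:,2]<59);P=B[m];print('rail top x',np.percentile(P[:,0],[2,50,98]).round(1),np.median(P[:,2]))
c=load('scene18')
for X in ((60,30,86),(60,-30,86),(60,30,56),(60,-30,56),(60,-95,56),(60,95,56)): print(X,((proj(c,b2w(X))-230)*4.4).round())
```

```text
scene17 443 84.30059143524569 -9.9 64.0 [-28.2  31.4]
((27.25924301147461, 1.2732620239257812), (73.87843322753906, 61.387351989746094), 0.582809567451477)
front face x 59.754731181956174 -6.2655202304684945 109
rail top x [57.9 67.3 74.8] 53.95068831073387
scene18 420 84.2833033842501 -9.9 62.8 [-28.4  30.7]
((26.06396484375, 1.0395278930664062), (72.90265655517578, 60.64133834838867), 1.4366828203201294)
front face x 59.12713275217817 -3.763753452279996 112
rail top x [59.  67.4 75.1] 54.05297402019147
(60, 30, 86) [261. 256.]
(60, -30, 86) [171. 231.]
(60, 30, 56) [264. 286.]
(60, -30, 56) [174. 261.]
(60, -95, 56) [ 79. 233.]
(60, 95, 56) [362. 315.]
```

```bash
cat >> st.py <<'E'
def rear(tag,box):
    W=cloud(load(tag))[box[2]:box[3],box[0]:box[1]].reshape(-1,3);W=W[~np.isnan(W[:,0])];B=np.array([w2b(x) for x in W]);P=B[(B[:,2]>15)&(B[:,2]<78)]
    A=np.c_[np.ones(len(P)),P[:,1],P[:,2]-45];k,*_=np.linalg.lstsq(A,P[:,0],rcond=None);r=P[:,0]-A@k;g=abs(r)<3;k,*_=np.linalg.lstsq(A[g],P[g,0],rcond=None)
    print(tag,'rear x %.2f yaw %.2f deg tilt %.2f deg n %d rms %.2f y %s'%(k[0],-np.degrees(k[1]),np.degrees(k[2]),g.sum(),(P[g,0]-A[g]@k).std(),np.percentile(P[:,1],[1,99]).round(1)))
E
python3 - <<'E'
from st import *
rear('wrist14',(270,365,190,240));rear('wrist18',(278,355,325,420));rear('wrist16',(278,355,282,385))
E
```

```text
wrist14 rear x -155.52 yaw -0.60 deg tilt 0.02 deg n 4178 rms 0.49 y [-27.   26.8]
wrist18 rear x -59.77 yaw -0.03 deg tilt 0.01 deg n 6607 rms 0.61 y [-18.4  14.4]
wrist16 rear x -74.67 yaw -0.12 deg tilt -0.02 deg n 7109 rms 0.57 y [-16.1  12.1]
```

move_arm(commands=[[0,0,0,-0.5,0,0.35,3],[0,0,0,-0.5,0,0.35,3],[0,0,0,-0.5,0,0.35,3],[0,0,0,-0.5,0,0.35,3],[0,0,0,-0.4,0,0.28,3],[0,0,0,-0.16,0,0.11,3],[0,0,0,-0.08,0,0.06,3],[0,0,0,0,0,0,3]])

```text
time: 27.45
tool_pos: [456.5, -31.6, 173.0]
ee_rot: [0.3, -0.018, 0.954, 0.005]
wrist_force: [-0.2, 0.0, 0.4]
gripper_width: 30.2
```

```bash
python3 st.py
```

```text
t 27.45 q [-0.301 -0.01   2.188  0.481  0.424 -2.296] tip [-69.5  -0.4  31.2] z [ 0.572  0.021 -0.82 ] x [-0.819 -0.032 -0.573] F [-0.25  0.03  0.43] w 30.2
```

move_arm(commands=[[0,0,0,-0.08,0,0.055,3],[0,0,0,0,0,0,3]])

```text
time: 27.65
tool_pos: [457.5, -31.6, 173.2]
ee_rot: [0.3, -0.018, 0.954, 0.005]
wrist_force: [1.0, -0.2, -0.1]
gripper_width: 30.1
```

move_arm(commands=[[0,0,0,-0.03,0,0.02,3],[0,0,0,0,0,0,3]])

```text
time: 27.85
tool_pos: [457.8, -31.6, 173.2]
ee_rot: [0.3, -0.018, 0.954, 0.005]
wrist_force: [0.1, 0.1, 0.2]
gripper_width: 29.9
```

move_arm(commands=[[0,0,0,-0.03,0,0.02,3],[0,0,0,0,0,0,3]])

```text
time: 28.05
tool_pos: [458.2, -31.6, 173.1]
ee_rot: [0.3, -0.018, 0.954, 0.005]
wrist_force: [0.2, 0.5, 0.1]
gripper_width: 30.2
```

move_arm(commands=[[0,0,0,-0.03,0,0.02,3],[0,0,0,0,0,0,3]])

```text
time: 28.25
tool_pos: [458.5, -31.6, 173.1]
ee_rot: [0.3, -0.018, 0.954, 0.005]
wrist_force: [-2.7, 0.6, 0.9]
gripper_width: 30.2
```

move_arm(commands=[[0,0,0,-0.02,0,0.01,3],[0,0,0,0,0,0,3]])

```text
time: 28.45
tool_pos: [458.7, -31.5, 173.1]
ee_rot: [0.3, -0.018, 0.954, 0.005]
wrist_force: [-4.8, -0.9, 1.9]
gripper_width: 30.0
```

Force rose to about 5 N, well over the 1 to 1.6 N it took to slide the carton, so it is seated on the stop. Retracting for the final checks.

move_arm(commands=[[0,0,0,0.05,0,-0.03,3],[0,0,0,0.3,0,-0.2,3],[0,0,0,0.8,0,-0.57,3],[0,0,0,1.2,0,-0.9,3],[0,0,0,1.6,0,-1.2,3],[0,0,0,1.6,0,-1.2,3],[0,0,0,0,0,0,3]])

```text
time: 29.15
tool_pos: [387.7, -33.9, 174.7]
ee_rot: [0.3, -0.018, 0.954, 0.005]
wrist_force: [0.3, -0.5, 0.2]
gripper_width: 30.2
```

Run:
```python
from st import *
o=st();grab('wrist','wrist19')
rear('wrist19',(278,355,335,420))
p0=o['tool_pos'];R0=R_(o['ee_rot'])
for T,pit in (((-160,0,180),45),((-190,0,230),50),((-170,0,250),45)):
    p1,R1=tipD(T,pit);check(p0,R0,p1,R1,8,o['q'])
    seg(p0,R0,p1,R1,8,0)
```

```text
t 29.15 q [-0.377 -0.174  2.329  0.528  0.475 -2.396] tip [-1.383e+02  1.000e-01  3.280e+01] z [ 0.572  0.021 -0.82 ] x [-0.819 -0.031 -0.573] F [ 0.34 -0.48  0.21] w 30.2
wrist19 rear x -59.61 yaw -0.09 deg tilt -0.03 deg n 4239 rms 0.65 y [-20.9  17.3]
rate/lim [0.13 0.4  0.06 0.04 0.17 0.02] res 0.0 q [-0.49 -0.55  2.3   0.55  0.76 -2.39]
step mm 16.9 deg 1.26
[[-0.0,-1.3,-0.0,-0.45,-0.01,-1.63,0],[-0.0,-1.2,-0.0,-0.49,-0.0,-1.62,0],[-0.0,-1.3,-0.0,-0.53,-0.01,-1.61,0],[-0.1,-1.2,-0.0,-0.56,-0.01,-1.59,0],[0.0,-1.3,-0.1,-0.59,-0.0,-1.59,0],[0.0,-1.3,0.0,-0.63,-0.01,-1.57,0],[0.0,-1.2,0.0,-0.66,-0.0,-1.56,0],[-0.0,-1.3,0.0,-0.7,-0.01,-1.54,0]]
end [342.8 -36.2 302.3] [[-0.706, -0.04, 0.707], [-0.029, 0.999, 0.028], [-0.707, -0.0, -0.707]]
rate/lim [0.16 0.55 0.18 0.19 0.32 0.2 ] res 0.0 q [-0.51 -0.63  2.2   0.42  0.99 -2.25]
step mm 24.8 deg 0.63
[[-0.0,-0.6,-0.0,-0.69,-0.01,-2.38,0],[-0.0,-0.7,-0.0,-0.72,-0.01,-2.38,0],[-0.0,-0.6,-0.0,-0.74,-0.0,-2.36,0],[-0.1,-0.6,-0.0,-0.77,-0.01,-2.36,0],[0.0,-0.7,-0.1,-0.79,-0.0,-2.35,0],[0.0,-0.6,0.0,-0.83,-0.01,-2.34,0],[0.0,-0.6,0.0,-0.84,-0.0,-2.33,0],[-0.0,-0.7,0.0,-0.87,-0.01,-2.32,0]]
end [323.9 -36.9 362.5] [[-0.765, -0.04, 0.643], [-0.031, 0.999, 0.026], [-0.643, -0.0, -0.766]]
rate/lim [0.16 0.56 0.18 0.12 0.28 0.14] res 0.0 q [-0.52 -0.63  2.2   0.48  0.93 -2.29]
step mm 25.6 deg 1.26
[[-0.0,-1.3,-0.0,-0.85,-0.01,-2.42,0],[-0.0,-1.2,-0.0,-0.91,-0.01,-2.4,0],[-0.0,-1.3,-0.0,-0.95,-0.0,-2.38,0],[-0.1,-1.2,-0.0,-1.01,-0.01,-2.35,0],[0.0,-1.3,-0.1,-1.06,-0.0,-2.34,0],[0.0,-1.3,0.0,-1.12,-0.01,-2.31,0],[0.0,-1.2,0.0,-1.16,-0.0,-2.29,0],[-0.0,-1.3,0.0,-1.21,-0.01,-2.26,0]]
end [332.8 -36.5 372.3] [[-0.706, -0.04, 0.707], [-0.029, 0.999, 0.028], [-0.707, -0.0, -0.707]]
```

View pics/wrist19.png

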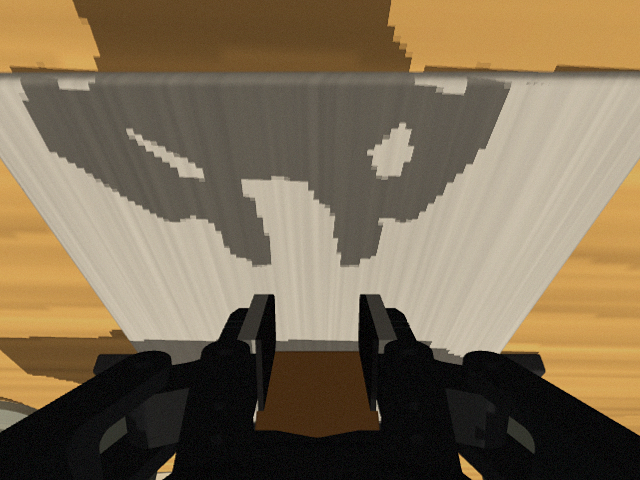

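move_arm(commands=[[0,-1.3,0,-0.5,0,-1.6,0],[0,-1.2,0,-0.5,0,-1.6,0],[0,-1.3,0,-0.5,0,-1.6,0],[0,-1.2,0,-0.55,0,-1.6,0],[0,-1.3,0,-0.6,0,-1.6,0],[0,-1.3,0,-0.65,0,-1.6,0],[0,-1.2,0,-0.65,0,-1.6,0],[0,-1.3,0,-0.7,0,-1.5,0]])

```text
time: 30.0
tool_pos: [345.1, -35.8, 303.7]
ee_rot: [0.384, -0.018, 0.923, 0.007]
wrist_force: [0.7, 0.3, 0.2]
gripper_width: -0.1
```

Run:
```python
from st import *
st();grab('wrist','wrist20');ledge('wrist20');grab('top','top20');c=grab('scene','scene20');st()
# bystanders vs first pictures
for n,bx in dict(tea=(150,185,230,290),tum=(190,220,252,290),phone=(402,436,210,250),disp=(462,510,230,308),tape=(397,440,268,306),lotion=(410,445,290,352)).items():
    a=load('scene0')['frame'][bx[2]:bx[3],bx[0]:bx[1]].astype(int);b=c['frame'][bx[2]:bx[3],bx[0]:bx[1]].astype(int);print(n,abs(a-b).mean().round(1))
a=load('top0')['frame'][315:365,435:490].astype(int);b=load('top20')['frame'][315:365,435:490].astype(int);print('marker',abs(a-b).mean().round(1))
```

```text
t 30.0 q [-0.486 -0.546  2.299  0.547  0.75  -2.378] tip [-1.574e+02 -1.000e-01  1.817e+02] z [ 0.708  0.026 -0.705] x [-0.705 -0.028 -0.709] F [0.67 0.34 0.21] w -0.1
ledge top 86.48 283
pointer z [141.3 145.1 146.8] 167
t 30.15 q [-0.486 -0.545  2.299  0.546  0.748 -2.378] tip [-157.1   -0.5  181.6] z [ 0.709  0.025 -0.705] x [-0.705 -0.028 -0.709] F [ 0.86 -0.17 -0.15] w -0.2
tea 2.3
tum 2.1
phone 4.7
disp 2.3
tape 2.3
lotion 2.3
marker 3.6
```

View pics/wrist20.png

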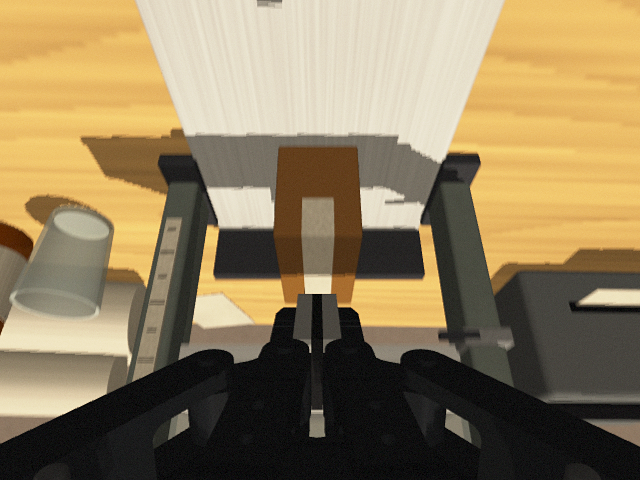

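View pics/top20.png

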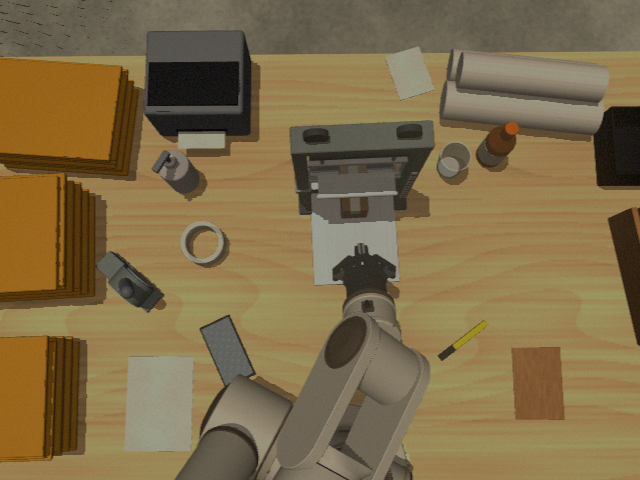

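Run:
```python
from st import *
for t in ('top10','top12','top20'): ledge(t)
for n in ('scene10','scene20'):
    a=cv2.cvtColor(load(n)['frame'],cv2.COLOR_RGB2GRAY)[215:265,252:270].astype(np.float32)
    if n=='scene10': r=a
    else: print('shift',cv2.phaseCorrelate(r,a))
a=load('scene20')['frame'][150:340,180:360,::-1];cv2.imwrite('pics/sz20.png',cv2.resize(a,None,fx=3.1,fy=3.1,interpolation=cv2.INTER_CUBIC))
```

```text
ledge top 192.97 655
pointer z [138.1 144.1 148.5] 12
ledge top 192.72 630
pointer z [142.4 146.7 149.2] 11
ledge top 192.82 639
pointer z [140.8 144.6 151.8] 12
shift ((-0.06027558211168227, -0.4261604133567616), 0.8865238481097751)
```

View pics/sz20.png

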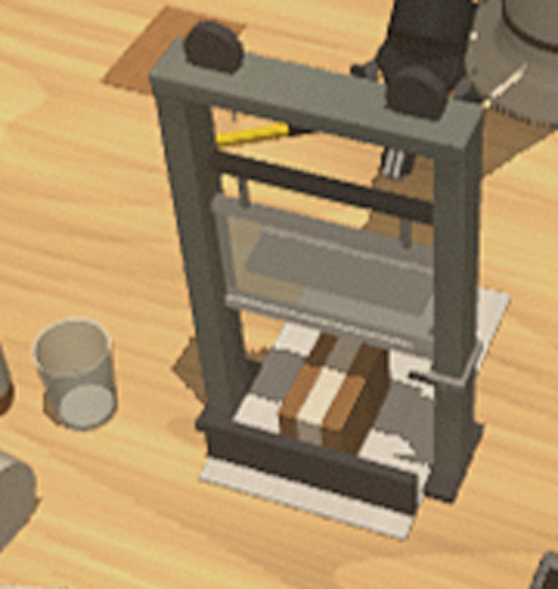

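The shutter hasn't moved since the lift: the top camera reads the ledge at 192.97 mm and then 192.82 mm. The carton is seated and the gripper is clear, so I'm handing in.

```bash
python3 -c "
from h import *
print(robot.finish_job())"
```

```text
the job is handed in; nothing more can be done
None
```

The shutter is at the pointer and the carton is seated square against the back stop, but the job may fail on force: I pushed too hard once. When the carton met the stop I sent a second small push without reading the first. The wrist force reached −111, −18 and +59 N, about 127 N in total. No single axis passed 120 N, but the total is over that limit. I backed off at once and re-seated the carton with about 5 N.

I lifted the shutter with closed fingers under the ledge and let it sag. Then I set the carton upright on the plate and pushed it in from behind. The job was handed in at about 30 s.

| Check | Result |
|---|---|
| Shutter after sagging (wrist camera, just after the lift) | Ledge top at 194.5 mm, so bottom edge about 144.5 mm; pointer centre about 144.2 mm |
| Pointer height by two-view triangulation | 142.4 mm, about 2 mm lower; I used the depth reading |
| Shutter at the end | Unmoved since the lift: top camera read 193.0 mm, then 192.8 mm (about 1.5 mm below the wrist camera) |
| Carton on the stop | Rear face at −59.6 mm, so front face about 60 mm, at the stop; turned 0.1° or less; upright |
| Other things | None looked moved in the pictures before and after |
| Robot | Clear of everything at hand-in |

The last wrist-camera view did not show the ledge, so its final height rests on the top camera alone.

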